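Screw the hose elbow into the clamped air block, tight and square

TASK

The air block clamped in the vise still needs its hose elbow: pick up the brass elbow, set its threaded foot gently into the port on top of the block (do not drop it in) and screw it in clockwise by feel, never forcing it, until its collar bears on the black rubber ring and the turning gets clearly stiff. From there go on only to the next place where its hose tail stands square to the block, pointing straight to any one of its four sides, so that the slotted cover will go over it; it must sit tight but not be overtightened. Then let go, and leave the other things on the desk alone.

Things in the scene. Friction and masses are not known exactly. Their poses are not given: they have to be found in the camera images.
- elbow: The loose brass hose elbow, 120 to 200 g, first standing upright on its threaded foot. Origin: centre of the foot's underside; z up its axis, hose tail along +y. Heights above the origin, mm: 0 to 20 the foot; 20 to 25.4 round collar, 37 across; 25 to 46 round body, 25 across; tail 15 across at height 36, tip 48 from the axis; 46 to 70 upright spanner hexagon.
- hex_top (a point): Centre of the top of the elbow's spanner hexagon, 70 mm above its origin: where to grip. 18 mm across flats, 24 tall; flats face the elbow's +x and -x and every 60 degrees from there. Fingertips not lower than 46 mm above the elbow's origin pass over the hose tail when the open fingers turn back for a new grip.
- foot_thread (a point): On the elbow's axis, 12 mm above its origin, amid its thread. Foot core 20 mm across, its lowest 3 mm chamfered to 17. One coarse right-hand ridge, pitch 6.5 mm, one turn long, 26.6 mm across, from 7 to 16 mm above the origin. In the thread it sinks 6.5 mm a turn, with 1.1 mm axial play.
- barb_tip (a point): Tip of the elbow's hose tail, on its centre line, 48 mm from the axis along the elbow's +y. How it feels: turning takes under 0.04 N m until the ring is squeezed; then 0.05 to 0.15 stay on the gripper when it pauses (0.3 or more in motion). The ring gives 2.2 mm, a third of a turn, from first squeeze (14 N) to solid; turned on, it is overtight.
- vise: Grey bench vise, fixed, an aluminium air block clamped in its jaws. Origin on the desk below the port; z up, x away from the vise's screw handle, y along the block's length, towards the hose tail already on its end. Block 44 x 92 mm (x, y); clamped by eye, its top lies 61 to 75 mm above the origin; jaws up to 56 mm; the handle reaches 135 mm from the origin along -x.
- port_mouth (a point): Nominal mouth of the port, on its upright axis, 72 mm above the vise's origin; as the block is clamped by eye, the real mouth is up to 7 mm higher or lower. It is a brass bush, 43 mm across, 4 mm proud of the block. Bore 22 mm deep, 28.8 across; its thread leaves 21.6 clear: 0.8 play round the foot. On it lies a rubber ring 30 to 39 mm across, 2.7 to 6.3 thick.
- port_thread (a point): On the port's axis, 10 mm below its nominal mouth. Thread start differs by 25 degrees either way, unseen. Set in with its tail 190 degrees anticlockwise (from above) of the vise's +y, the foot rests 12.5 to 14 mm below the real mouth and catches after 25 to 85 degrees clockwise; elsewhere it may rest up to 6.5 mm higher. The ring stiffens after 70 to 325 degrees in all.
- padlock: Brass padlock lying on the desk, a bystander; origin under its centre.
- tape: Roll of black tape lying on the desk, a bystander; origin under its centre.
- lock_cylinder: Brass lock cylinder lying on the desk, a bystander; origin under its centre.
Not all that is in view belongs to the job. What is meant by the elbow is not green, orange or pink, and is the larger of those in its own colour.

How it is judged:
By the outcome, as a careful person would: the job done as asked, in the order asked, and still so for the second after the job is handed in, with the robot touching nothing.
It also fails if it takes over 72 s, if anything falls off the work surface, if the arm or the gripper's body presses on something with over 40 N, if the wrist force passes 120 N, or if a joint passes its speed limit or range.

ROBOT

A 6-joint arm with a two-finger parallel gripper is mounted at the origin on a cart in front of the work surface, level with it; the furniture and walls round the work are solid. World frame = base frame: x ahead of the robot, y to its left, z up, the work surface at z = 0. Lengths are in m, angles in rad, forces in N, time in s.
With the tool pointing down it reaches from about 0.35 to 1 m from the base axis. Payload 7.1 kg.
Tool frame: the origin (TCP) lies at the very end of the fingers, on their centre line; the grasp point (between the pads) lies 19 mm behind it (robot.hold_point_z is the distance from the TCP to the grasp point, in m); z points along the fingers, y is the line along which they close (so a half turn about z gives the same grasp; the last joint's range is limited). The gripper opens to 85 mm and grips with 20 to 120 N. Pads are 22 mm wide; open, the fingers measure 114 mm over their backs; the gripper's body (76 mm by 85 mm) begins 54 mm behind the grasp point. The pads swing forward as they close: fully open they stand 13 mm farther back than shut.
Start: joints at [1.117, 0.423, 1.63, -0, 1.089, -0.019], TCP at [0.263, 0.567, 0.231] pointing down, gripper open.
Joint ranges: [-3, 3], [-0.9, 2.11], [0.09, 2.58], [-1.31, 4.45], [0.11, 2.69], [-2.54, 2.54]. Speed limits (rad/s): [2.39, 2.39, 3.01, 3.14, 3.14, 3.14].

INTERFACE

Orientations are given as a rotation vector (axis times angle).
In Python, from rig import robot gives the robot as it stands.
- The arm moves only by the tool servo_tool, never from a script. Its argument "targets" is a list of rows, each a list of 7 numbers: the turn, a rotation vector about the tool's x, y, z in rad, then the shift along the tool's x, y, z in m, then the closure, from -1 (fully open) to 1 (shut), so that 0 is half open. A call has 1 to 5 rows; each row is the pose to reach, as a shift and turn from the pose commanded when the call began, along the tool's axes at that moment; what a row does not reach only later rows make up. A row lasts 1/12 s, in which the tool goes at most 41.7 mm and 7.16 degrees, less where a joint would pass 70% of its speed; a pose out of reach is approached as far as the arm can. A call with a gripper value outside its range is refused whole. The fingers move at their own pace and stop on an object; the grip force is fixed at half the most. Time passes only in rows, so rows that repeat a pose let the fingers close. It gives the time, the measured TCP pose, the force, the opening and the grip force at its end, in the units of the state.
- robot.state(): the state, without advancing time (a new reading comes with each control period).
- robot.grab_frame(name): name is "scene" or "side" or "wrist"; returns the picture (400x640x3 uint8, red, green, blue); there is no depth.
- robot.camera_model(name): a dict with "intrinsics" (3x3 intrinsics, pixels), "k1" (the pictures are not rectified: a ray, as slopes to the right and down, at radius r is drawn at 1 + k1 r^2 times it, then the intrinsics apply), "T" (4x4, takes a point from camera to world coordinates). Camera axes: x right, y down, z forward; pixel columns grow to the right and rows downward; lengths in m; the calibration is good to about 2 mm. A picture is of the moment at which its call begins: read the wrist's pose just before it. camera_model takes no time and is no camera call; for the wrist camera it gives the pose at the moment of the call.
- robot.finish_job(): hands the job in; it is judged then, once.
The state is a dict: "time": time; "q": joint angles; "dq": joint speeds; "joint_efforts": joint torques, N m; "tool_pos": TCP position; "orientation": TCP orientation; "contact_force": force on the tool from outside, world axes, zero at the start; "wrist_torque": the same for the moment, N m; "opening": finger opening in m; "gripper_force": force on a finger pad.
Only numpy, scipy, OpenCV 4.12 (cv2) and the standard library are available. Lean on these libraries where they do the work, as an engineer would, in place of code of your own. Each camera call takes 0.05 s, during which the arm holds its last target. There are 200 camera calls.

## Working session

There is one attempt and no reset: what is moved stays moved. The work goes in short steps, Python scripts to look and compute and a tool call to move; the robot and the scene stay as the last step left them, time stands still between calls to the robot, and variables do not carry over. Pictures are saved under pics/ and viewed, at most 10 in all, crops included, and the job is handed in when it is done.

Besides the shell and the picture viewer there is one more tool, called by a JSON object that holds its "api" and its "payload". servo_tool: Moves the arm, as the interface text tells. Its arguments: {"type":"object","properties":{"targets":{"type":"array"}},"required":["targets"]}

```bash
mkdir -p pics; ls; cat > h.py <<'E'
import numpy as np, cv2
from rig import robot
from scipy.spatial.transform import Rotation as R
def ray(cm,u,v):
    K=np.array(cm["intrinsics"]);k=cm["k1"];T=np.array(cm["T"])
    d=np.array([(u-K[0,2])/K[0,0],(v-K[1,2])/K[1,1]]);s=d.copy()
    for _ in range(20): s=d/(1+k*(s@s))
    return T[:3,3],T[:3,:3]@np.r_[s,1]
def plane(cm,u,v,z):
    o,d=ray(cm,u,v);return o+d*(z-o[2])/d[2]
def tri(*rays):
    A=0;b=0
    for o,d in rays:
        d=d/np.linalg.norm(d);P=np.eye(3)-np.outer(d,d);A=A+P;b=b+P@o
    p=np.linalg.solve(A,b)
    return p,[np.linalg.norm((np.eye(3)-np.outer(d,d)/(d@d))@(p-o)) for o,d in rays]
def proj(cm,p):
    K=np.array(cm["intrinsics"]);T=np.array(cm["T"])
    c=T[:3,:3].T@(np.array(p)-T[:3,3]);s=c[:2]/c[2];s=s*(1+cm["k1"]*(s@s))
    return K[0,0]*s[0]+K[0,2],K[1,1]*s[1]+K[1,2]
def save(n,img): cv2.imwrite(n,img[...,::-1])
E
python3 - <<'E'
from h import *
a=robot.grab_frame("scene");b=robot.grab_frame("side")
save("pics/scene.png",a);save("pics/side.png",b)
np.save("scene.npy",a);np.save("side.npy",b)
for n in("scene","side","wrist"):
    c=robot.camera_model(n);print(n,np.round(c["T"],3).tolist(),np.round(c["intrinsics"],1).tolist(),c["k1"])
s=robot.state();print(s,robot.hold_point_z)
E
```

```text
pics
scene [[0.738, -0.278, 0.615, -0.053], [-0.675, -0.33, 0.66, -0.699], [0.02, -0.902, -0.431, 0.484], [0.0, 0.0, 0.0, 1.0]] [[374.0, 0.0, 322.2], [0.0, 374.0, 197.2], [0.0, 0.0, 1.0]] 0.01055495244854442
side [[-0.9, -0.258, 0.35, -0.069], [-0.434, 0.567, -0.7, 1.174], [-0.018, -0.782, -0.623, 1.183], [0.0, 0.0, 0.0, 1.0]] [[519.5, 0.0, 316.1], [0.0, 519.5, 191.0], [0.0, 0.0, 1.0]] -0.14323967007140628
wrist [[0.421, 0.864, 0.276, 0.192], [0.907, -0.401, -0.13, 0.601], [-0.001, 0.305, -0.952, 0.374], [0.0, 0.0, 0.0, 1.0]] [[330.7, 0.0, 318.5], [0.0, 330.7, 198.0], [0.0, 0.0, 1.0]] -0.036909157009146036
{'time': 0.1, 'q': array([ 1.11699753e+00,  4.23760413e-01,  1.63063696e+00, -1.85650424e-05,
        1.08860141e+00, -1.89979383e-02]), 'dq': array([ 2.58218966e-04, -9.28549725e-05, -3.79299940e-03,  9.45151887e-04,
       -1.19808523e-04,  2.17029185e-03]), 'joint_efforts': array([ 1.73206163e-04, -5.58423829e+01, -2.82447320e+01,  1.69286682e-05,
        3.01520544e-03,  5.38792563e-05]), 'tool_pos': array([0.26302558, 0.56639822, 0.23061674]), 'orientation': array([-6.77535360e-01, -3.06734037e+00,  2.15313415e-03]), 'contact_force': array([-0.32575283, -0.91250451,  0.13985696]), 'wrist_torque': array([ 0.06705299, -0.07010855,  0.00519211]), 'gripper_force': 0.0, 'opening': 0.08532795063477777} 0.0187
```

View pics/scene.png

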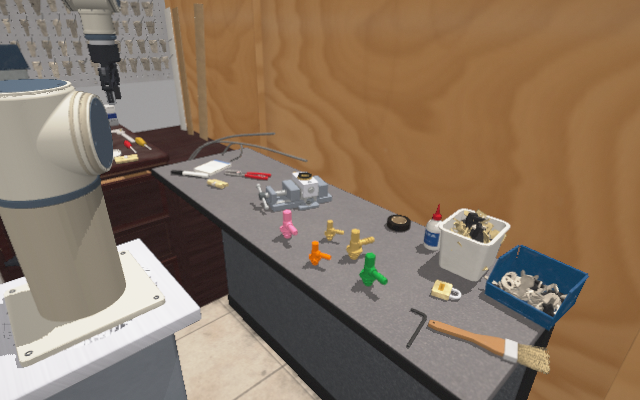

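View pics/side.png

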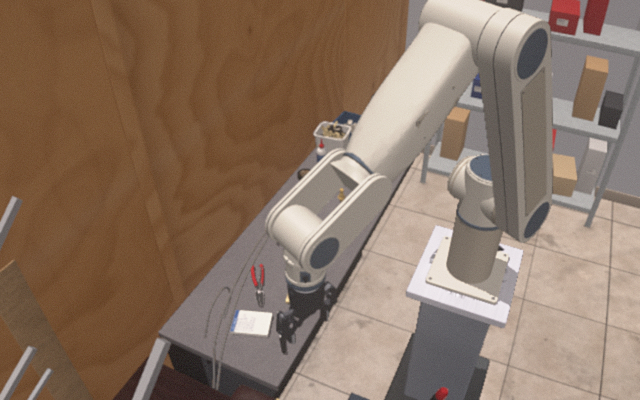

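The scene view shows brass elbows at (330,230) and (355,243), with the latter larger. The vise with its port ring is at (305,178), the tape at (399,222) and the padlock at (445,290). In the side view the arm hides most of the desk.

```bash
python3 - <<'E'
from h import *
c=robot.camera_model("scene");a=np.load("scene.npy")
for n,u,v,z in[("big foot",354,257,0),("big top",355,231,.07),("small foot",330,240,0),("small top",329,221,.05),("port",305,176,.075),("tape",399,222,.02)]:
    print(n,plane(c,u,v,z).round(3))
x=cv2.resize(a[150:300,230:430],(800,600),interpolation=cv2.INTER_CUBIC);save("pics/crop1.png",x)
s=robot.state();print(R.from_rotvec(s["orientation"]).as_matrix().round(3).tolist())
E
```

```text
big foot [ 0.482 -0.235 -0.   ]
big top [ 0.478 -0.236  0.07 ]
small foot [ 0.49  -0.148 -0.   ]
small top [ 0.491 -0.142  0.05 ]
port [0.589 0.063 0.075]
tape [ 0.661 -0.223  0.02 ]
[[-0.907, 0.421, -0.001], [0.421, 0.907, -0.001], [0.0, -0.001, -1.0]]
```

View pics/crop1.png

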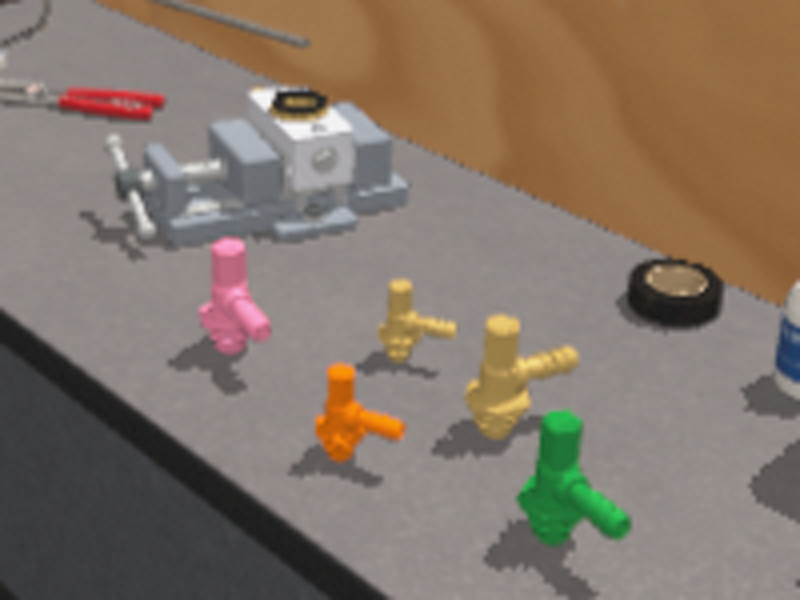

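{"api": "servo_tool", "payload": {"targets": [[0,0,0,-0.034,-0.021,-0.012,-1],[0,0,0,-0.068,-0.042,-0.024,-1],[0,0,0,-0.102,-0.064,-0.036,-1],[0,0,0,-0.136,-0.085,-0.048,-1],[0,0,0,-0.169,-0.107,-0.06,-1]]}}

```text
time: 0.52
tool_pos: [0.3717, 0.3973, 0.2913]
orientation: [-0.677, -3.068, 0.001]
contact_force: [0.6, -0.3, -0.9]
opening: 0.0856
gripper_force: 0.0
```

{"api": "servo_tool", "payload": {"targets": [[0,0,0,-0.034,-0.021,0,-1],[0,0,0,-0.068,-0.042,0,-1],[0,0,0,-0.102,-0.064,0,-1],[0,0,0,-0.136,-0.085,0,-1],[0,0,0,-0.169,-0.107,0,-1]]}}

```text
time: 0.93
tool_pos: [0.48, 0.229, 0.2911]
orientation: [-0.677, -3.068, 0.0]
contact_force: [1.3, 0.7, -0.4]
opening: 0.0857
gripper_force: 0.0
```

{"api": "servo_tool", "payload": {"targets": [[0,0,0,-0.034,-0.021,0,-1],[0,0,0,-0.068,-0.042,0,-1],[0,0,0,-0.102,-0.064,0,-1],[0,0,0,-0.136,-0.085,0,-1],[0,0,0,-0.15,-0.095,0,-1]]}}

```text
time: 1.35
tool_pos: [0.5774, 0.0776, 0.2909]
orientation: [0.681, 3.066, -0.001]
contact_force: [-0.4, 0.6, -0.5]
opening: 0.0853
gripper_force: 0.0
```

```bash
python3 - <<'E'
from h import *
s=robot.state();c=robot.camera_model("wrist");w=robot.grab_frame("wrist")
import pickle;pickle.dump((c,w),open("w1.pkl","wb"))
save("pics/w1.png",w);print(s["time"],s["q"].round(3),s["tool_pos"].round(4),R.from_rotvec(s["orientation"]).as_matrix().round(3).tolist(),s["contact_force"])
E
```

```text
1.35 [ 1.140e-01  2.970e-01  1.670e+00 -1.000e-03  1.173e+00 -1.019e+00] [0.5774 0.0776 0.2909] [[-0.906, 0.424, 0.001], [0.424, 0.906, -0.001], [-0.001, -0.001, -1.0]] [-0.44441194  0.61689573 -0.53803791]
```

View pics/w1.png

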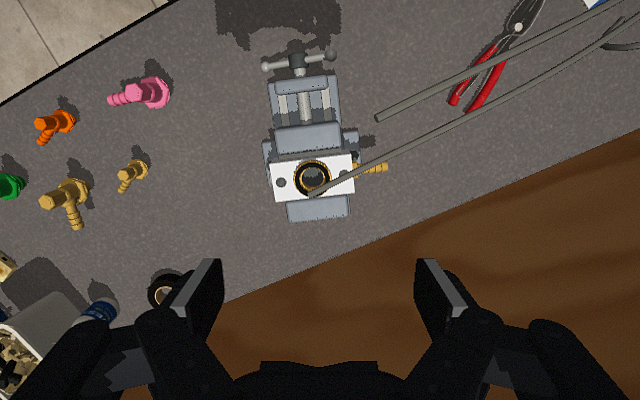

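The wrist view shows the port ring at about (312,178), the block from (272,160) to (355,198), its hose tail at (385,168) and the vise handle at (300,62). The large elbow has its hex at about (78,187) and its tail tip at (78,228). Two grey rods end at (312,193) and (380,118), so I need to check their height.

```bash
python3 - <<'E'
from h import *
import pickle
c,w=pickle.load(open("w1.pkl","rb"));sc=robot.camera_model("scene");a=np.load("scene.npy")
for tw in((312,193),(379,119)):
  for ts in((306,160),(273,134)): print("rod",tw,ts,*tri(ray(c,*tw),ray(sc,*ts)))
h=cv2.cvtColor(w,cv2.COLOR_RGB2HSV)
m=cv2.inRange(h,(15,70,50),(35,255,255))
n,l,st,ce=cv2.connectedComponentsWithStats(m)
for i in range(1,n):
    if st[i,4]>40 and st[i,1]<260: print(st[i],ce[i].round(1))
# block white mask
b=cv2.inRange(h,(0,0,185),(180,40,255));b[:140]=0;b[215:]=0;b[:,:260]=0;b[:,365:]=0
b=cv2.morphologyEx(b,cv2.MORPH_OPEN,np.ones((3,3)))
k=max(cv2.findContours(b,cv2.RETR_EXTERNAL,cv2.CHAIN_APPROX_NONE)[0],key=cv2.contourArea)
r=cv2.boxPoints(cv2.minAreaRect(k));print("block",r.round(1).tolist())
P=np.array([plane(c,*p,.069) for p in r]);print(P.round(4).tolist(),np.linalg.norm(P-np.roll(P,1,0),axis=1),P.mean(0))
x=np.hstack([cv2.resize(w[130:230,260:400],(560,400),interpolation=cv2.INTER_CUBIC)]);y=cv2.resize(w[160:240,20:160],(560,320)[::1],interpolation=cv2.INTER_CUBIC)
save("pics/crop2.png",np.vstack([x,y])[:600])
E
```

```text
rod (312, 193) (306, 160) [0.59137071 0.06473289 0.12208082] [np.float64(0.001644815370008105), np.float64(0.0016448153700080862)]
rod (312, 193) (273, 134) [0.53930855 0.09438793 0.21040864] [np.float64(0.029866069485594688), np.float64(0.029866069485594695)]
rod (379, 119) (306, 160) [0.58816625 0.12668862 0.10485885] [np.float64(0.04404879284627939), np.float64(0.04404879284627928)]
rod (379, 119) (273, 134) [0.54100395 0.14434437 0.18906687] [np.float64(0.0011266484921546188), np.float64(0.0011266484921546548)]
[117 159  31  35 605] [131.4 173.6]
[619 159  21  20 110] [631.1 168.2]
[293 160  39  31 159] [310.9 169. ]
[352 161  14   9  57] [356.2 164.4]
[362 161  26  13 177] [377.6 168.1]
[299 167  27  25 184] [310.4 180.9]
[ 543  167   89   52 1185] [587.3 191.2]
[  38  177   53   54 1359] [ 67.4 199.2]
[ 421  193  219   83 4459] [533.2 235.7]
[445 217  13  12  41] [451.3 223.1]
[  0 252  18  30 306] [  6.1 267.8]
[334 252  25  12  88] [345.9 258.3]
block [[268.3999938964844, 163.89999389648438], [298.8999938964844, 158.10000610351562], [306.3999938964844, 197.89999389648438], [275.79998779296875, 203.6999969482422]]
[[0.5524, 0.028, 0.069], [0.5611, 0.062, 0.069], [0.6067, 0.0493, 0.069], [0.598, 0.014, 0.069]] [0.04769529 0.03508755 0.04735346 0.03643702] [0.57955304 0.03833637 0.069     ]
```

View pics/crop2.png

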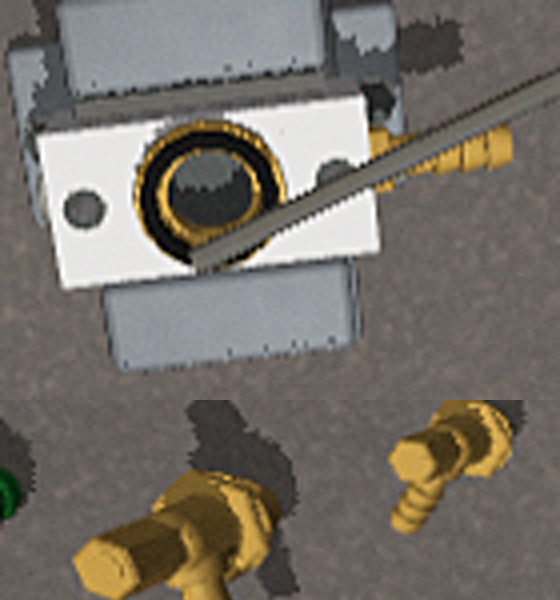

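The crop shows the ring and port at about (208,195) in the crop, the block's white top tilted by about 5°, and a rod end apparently over the ring. The rods triangulate to z≈0.12 and 0.19, above the vise, so I'll check them in the side view.

```bash
python3 - <<'E'
from h import *
a=robot.grab_frame("scene");b=robot.grab_frame("side");np.save("scene2.npy",a);np.save("side2.npy",b)
s=robot.camera_model("side")
for p in([.591,.065,.122],[.541,.144,.189],[.587,.066,.075]): print(np.round(proj(s,p),1),np.round(proj(robot.camera_model("scene"),p),1))
x=cv2.resize(a[115:215,160:340],(720,400),interpolation=cv2.INTER_CUBIC)[:300]
y=cv2.resize(b[190:400,170:400],(720,657),interpolation=cv2.INTER_CUBIC)
x=cv2.resize(a[115:215,170:340],(400,235),interpolation=cv2.INTER_CUBIC);y=cv2.resize(b[200:400,180:360],(540,600),interpolation=cv2.INTER_CUBIC)
x=cv2.resize(a[115:215,170:340],(255,150));o=np.zeros((600,800,3),np.uint8);o[:600,:540]=y;o[:150,540:795]=x
save("pics/crop3.png",o)
E
```

```text
[287.1 200.5] [305.3 160.2]
[288.1 202.9] [273.5 134. ]
[288.8 212. ] [304.  175.9]
```

View pics/crop3.png

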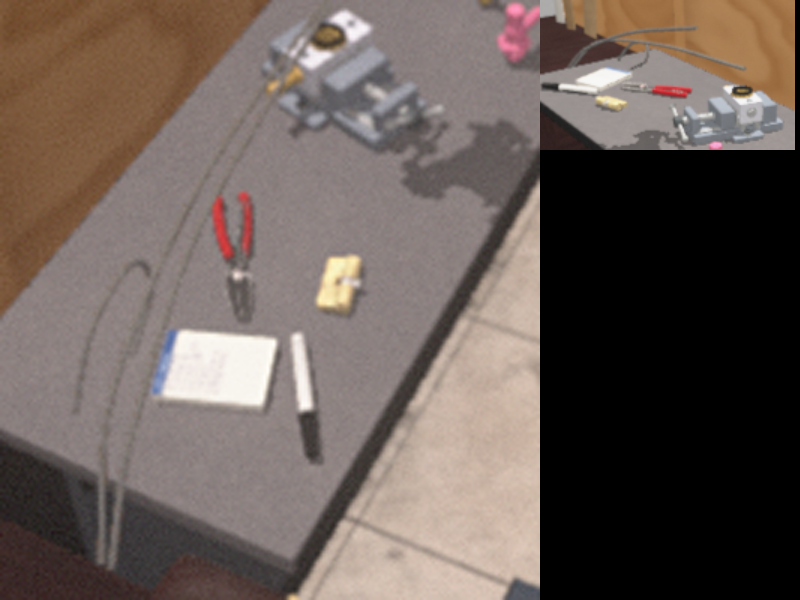

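The rods are two long, thin grey cables arching in from the far left end of the desk, and one tip hovers over the port. I'll nudge that one gently with closed fingers to learn whether it yields.

{"api": "servo_tool", "payload": {"targets": [[0,0,0,0.007,0.001,0.034,1],[0,0,0,0.014,0.002,0.07,1],[0,0,0,0.021,0.002,0.105,1],[0,0,0,0.028,0.003,0.14,1],[0,0,0,0.032,0.004,0.17,1]]}}

```text
time: 1.92
tool_pos: [0.5456, 0.1001, 0.1192]
orientation: [-0.675, -3.066, 0.001]
contact_force: [-0.7, 0.3, -1.4]
opening: 0.0256
gripper_force: 0.0
```

{"api": "servo_tool", "payload": {"targets": [[0,0,0,-0.006,0.003,0,1],[0,0,0,-0.012,0.006,0,1],[0,0,0,-0.018,0.008,0,1],[0,0,0,-0.022,0.01,0,1],[0,0,0,-0.024,0.011,0,1]]}}

```text
time: 2.33
tool_pos: [0.5772, 0.0987, 0.1235]
orientation: [0.677, 3.063, 0.003]
contact_force: [-0.2, -0.2, 0.4]
opening: -0.0001
gripper_force: 0.0
```

{"api": "servo_tool", "payload": {"targets": [[0,0,0,-0.004,0.002,0,1],[0,0,0,-0.008,0.004,0,1],[0,0,0,-0.012,0.006,0,1],[0,0,0,-0.016,0.007,0,1],[0,0,0,-0.018,0.008,0,1]]}}

```text
time: 2.75
tool_pos: [0.5949, 0.098, 0.1213]
orientation: [0.678, 3.067, 0.0]
contact_force: [-0.8, -0.4, -0.1]
opening: 0.0001
gripper_force: 0.0
```

```bash
python3 - <<'E'
from h import *
s=robot.state();c=robot.camera_model("wrist");w=robot.grab_frame("wrist");a=robot.grab_frame("scene")
import pickle;pickle.dump((c,w),open("w2.pkl","wb"))
print(s["tool_pos"],s["contact_force"])
o=np.zeros((600,800,3),np.uint8);o[:400,:640]=w;o[400:600,:360]=cv2.resize(a[110:210,180:360],(360,200))
save("pics/w2.png",o)
E
```

```text
[0.59488629 0.09795372 0.12132952] [-0.83143646 -0.40838288 -0.08953226]
```

View pics/w2.png

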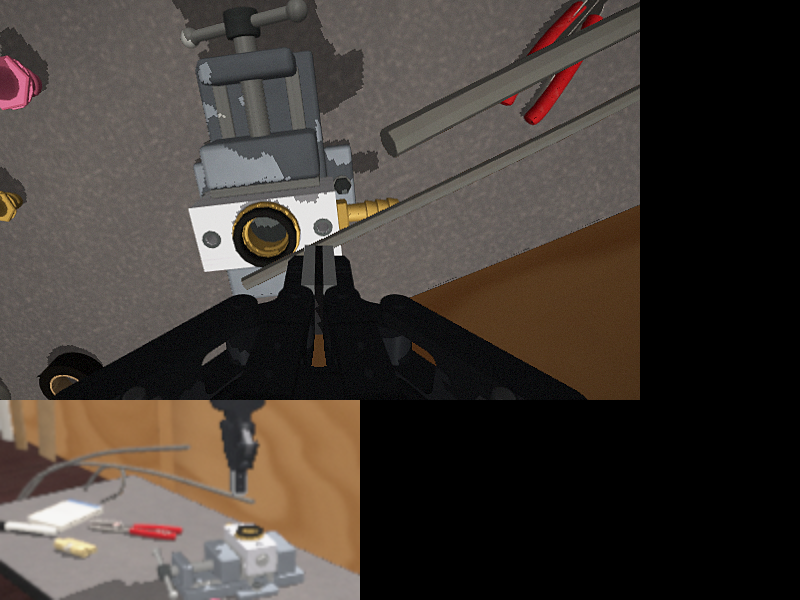

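The port is clear in view at about (266,235). The cable tip is unmoved at (245,285), and there is no force yet with the fingertips about at the cable. I'll compute how far the cable really is from the fingers.

```bash
python3 - <<'E'
from h import *
import pickle
c,w=pickle.load(open("w2.pkl","rb"));sc=robot.camera_model("scene")
print(tri(ray(c,246,284),ray(sc,306,160)))
o,d1=ray(sc,306,160);_,d2=ray(sc,275,151.5);n=np.cross(d1,d2)
for p in((246,284),(280,267),(345,235),(400,207)):
    q,d=ray(c,*p);t=((o-q)@n)/(d@n);print(p,(q+t*d).round(4),np.round(proj(sc,q+t*d),1))
# port ring: dark ring ellipse in w2
g=cv2.cvtColor(w,cv2.COLOR_RGB2HSV)
print(np.round(plane(c,266,235,.078),4))
E
```

```text
(array([0.59057097, 0.0616917 , 0.12349117]), [np.float64(0.0002569025610257727), np.float64(0.00025690256102574733)])
(246, 284) [0.5901 0.062  0.1239] [305.7 159.9]
(280, 267) [0.5894 0.081  0.1225] [301.2 158.7]
(345, 235) [0.5884 0.116  0.1197] [293.3 156.5]
(400, 207) [0.5871 0.1451 0.1175] [286.9 154.7]
[0.5864 0.0673 0.078 ]
```

{"api": "servo_tool", "payload": {"targets": [[0,0,0,0,0,0.002,1],[0,0,0,0,0,0.004,1],[0,0,0,0,0,0.006,1],[0,0,0,0,0,0.008,1],[0,0,0,0,0,0.01,1]]}}

```text
time: 3.27
tool_pos: [0.594, 0.0981, 0.1108]
orientation: [-0.678, -3.067, 0.0]
contact_force: [-1.0, 0.5, 0.3]
opening: 0.0001
gripper_force: 0.0
```

{"api": "servo_tool", "payload": {"targets": [[0,0,0,0.006,0,0.002,1],[0,0,0,0.012,0,0.004,1],[0,0,0,0.018,0,0.005,1],[0,0,0,0.024,0,0.005,1],[0,0,0,0.03,0,0.005,1]]}}

```text
time: 3.68
tool_pos: [0.5661, 0.1111, 0.1061]
orientation: [-0.677, -3.067, 0.0]
contact_force: [-0.1, -0.4, 0.1]
opening: -0.0003
gripper_force: 0.0
```

```bash
python3 - <<'E'
from h import *
import pickle
c=robot.camera_model("wrist");w=robot.grab_frame("wrist");a=robot.grab_frame("scene");pickle.dump((c,w),open("w3.pkl","wb"))
print(np.round(proj(c,[.5905,.0618,.1235]),1),robot.state()["contact_force"])
b=np.load("scene2.npy");d=np.abs(a.astype(int)-b).sum(2);d=(d>60).astype(np.uint8);print("changed near rod tip",d[156:164,302:309].sum())
o=np.zeros((600,800,3),np.uint8);o[:400,:640]=w;o[400:600,:360]=cv2.resize(a[110:210,180:360],(360,200))
save("pics/w3.png",o)
E
```

```text
[244.7 358.8] [ 0.51322794 -0.71652072 -0.13142585]
changed near rod tip 0
```

View pics/w3.png

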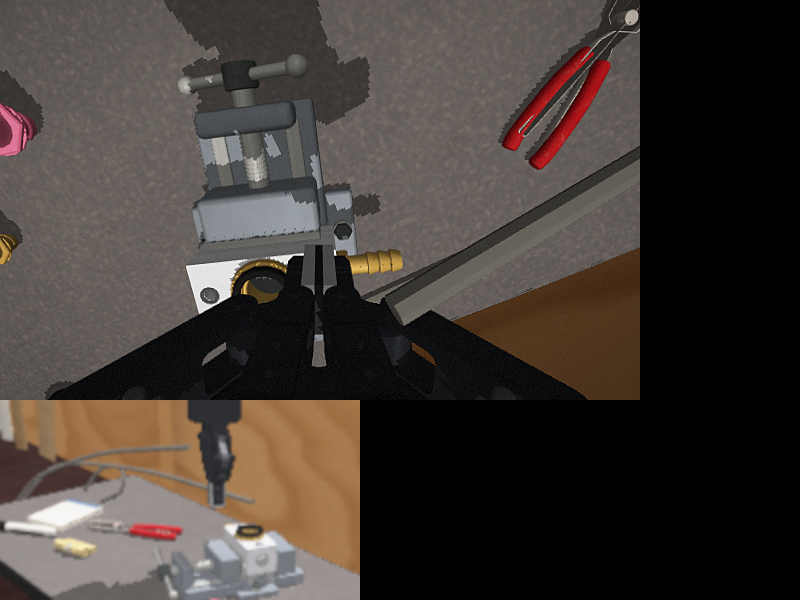

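In the scene view the fingers passed through the cable without moving it or raising any force, so the cables are only visual and can be ignored. Next I'll measure the port, the block yaw and the elbow.

```bash
python3 - <<'E'
from h import *
import pickle
C=[];
for f,(x0,x1,y0,y1) in(("w1.pkl",(285,340,155,205)),("w2.pkl",(222,312,190,278))):
    c,w=pickle.load(open(f,"rb"));h=cv2.cvtColor(w,cv2.COLOR_RGB2HSV)
    m=cv2.inRange(h,(0,0,0),(180,255,60))|cv2.inRange(h,(12,90,40),(35,255,255))
    z=np.zeros_like(m);z[y0:y1,x0:x1]=m[y0:y1,x0:x1];z=cv2.morphologyEx(z,cv2.MORPH_OPEN,np.ones((3,3)))
    k=max(cv2.findContours(z,cv2.RETR_EXTERNAL,cv2.CHAIN_APPROX_NONE)[0],key=cv2.contourArea)
    e=cv2.fitEllipse(cv2.convexHull(k));print(f,"ellipse",np.round(e[0],1),np.round(e[1],1),round(e[2]))
    p=plane(c,*e[0],.078);q=plane(c,e[0][0]+e[1][1]/2,e[0][1],.078);print(p.round(4),"radius",np.linalg.norm(p-q).round(4))
    C.append((ray(c,*e[0])))
print("port tri",tri(*C))
c,w=pickle.load(open("w2.pkl","rb"));h=cv2.cvtColor(w,cv2.COLOR_RGB2HSV)
b=cv2.inRange(h,(0,0,170),(180,40,255))
for zt in(.062,.075):
    T=[(x,150+np.argmax(b[150:,x]>0)) for x in list(range(200,235,3))]
    L=[(150+np.argmax(b[y,150:250]>0),y) for y in range(213,264,3)]
    for n,S in(("top",T),("left",L)):
        P=np.array([plane(c,*s,zt)[:2] for s in S],np.float32);v=cv2.fitLine(P,cv2.DIST_HUBER,0,.001,.001).ravel();print(zt,n,np.degrees(np.arctan2(v[1],v[0])).round(1),v[2:].round(4))
print(T[:4],T[-3:],L[:3],L[-3:])
c,w=pickle.load(open("w1.pkl","rb"));
hx=plane(c,38+0,0,0) if 0 else None
# elbow: hex top in crop2 y-crop: scale 4, origin (20,160); block crop rows offset 400
top=(20+107/4,160+(568-400)/4)
print("elbow top",plane(c,*top,.07).round(4))
E
```

```text
w1.pkl ellipse [311.7 177.5] [35.4 37.6] 74
[0.5854 0.0666 0.078 ] radius 0.0208
w2.pkl ellipse [270.1 239.6] [65.4 84.9] 138
[0.5902 0.0682 0.078 ] radius 0.0263
port tri (array([0.58669193, 0.06829399, 0.08170099]), [np.float64(0.0024747301441603573), np.float64(0.0024747301441602827)])
0.062 top 71.7 [0.5597 0.0433]
0.062 left -17.8 [0.5766 0.0169]
0.075 top 71.7 [0.5574 0.049 ]
0.075 left -17.8 [0.5732 0.0243]
[(200, np.int64(207)), (203, np.int64(207)), (206, np.int64(206)), (209, np.int64(206))] [(227, np.int64(204)), (230, np.int64(204)), (233, np.int64(203))] [(np.int64(190), 213), (np.int64(190), 216), (np.int64(191), 219)] [(np.int64(200), 255), (np.int64(201), 258), (np.int64(202), 261)]
elbow top [ 0.4796 -0.2338  0.07  ]
```

{"api": "servo_tool", "payload": {"targets": [[0,0,0,-0.005,-0.02,-0.03,-1],[0,0,0,-0.012,-0.056,-0.045,-1],[0,0,0,-0.019,-0.092,-0.06,-1],[0,0,0,-0.026,-0.128,-0.075,-1],[0,0,0,-0.033,-0.164,-0.09,-1]]}}

```text
time: 4.2
tool_pos: [0.5274, -0.0532, 0.1972]
orientation: [0.676, 3.067, 0.0]
contact_force: [1.3, -0.3, 0.5]
opening: 0.0603
gripper_force: 0.0
```

{"api": "servo_tool", "payload": {"targets": [[0,0,0,-0.007,-0.037,-0.012,-1],[0,0,0,-0.014,-0.074,-0.024,-1],[0,0,0,-0.021,-0.111,-0.036,-1],[0,0,0,-0.028,-0.148,-0.048,-1],[0,0,0,-0.035,-0.185,-0.06,-1]]}}

```text
time: 4.62
tool_pos: [0.481, -0.2362, 0.2573]
orientation: [0.677, 3.067, -0.0]
contact_force: [0.2, 0.3, 0.3]
opening: 0.0854
gripper_force: 0.0
```

```bash
python3 - <<'E'
from h import *
import pickle
s=robot.state();c=robot.camera_model("wrist");w=robot.grab_frame("wrist");pickle.dump((c,w),open("w4.pkl","wb"))
print(s["time"],s["q"].round(3),s["tool_pos"].round(4),s["contact_force"].round(1))
h=cv2.cvtColor(w,cv2.COLOR_RGB2HSV);m=cv2.inRange(h,(15,70,50),(35,255,255))
n,l,st,ce=cv2.connectedComponentsWithStats(m)
for i in range(1,n):
    if st[i,4]>300: print(st[i],ce[i].round(1),plane(c,*ce[i],.05).round(3))
pc=proj(c,[.48,-.234,.05]);print(pc)
u,v=map(int,pc);u0=max(0,min(u-100,440));v0=max(0,min(v-75,250));save("pics/w4.png",cv2.resize(w[v0:v0+150,u0:u0+200],(800,600),interpolation=cv2.INTER_CUBIC));print(u0,v0)
E
```

```text
4.6167 [-0.479  0.261  1.804  0.     1.076 -1.615] [ 0.481  -0.2362  0.2573] [0.2 0.3 0.3]
[375 125  35  39 648] [392.6 141.3] [ 0.488 -0.152  0.05 ]
[621 132  19  28 369] [631.2 146.4] [0.603 0.087 0.05 ]
[ 303  144   32   63 1171] [319.3 169.9] [ 0.484 -0.235  0.05 ]
[178 232  40  35 753] [197.3 248.8] [ 0.509 -0.406  0.05 ]
[584 244  56  46 505] [612.8 268.9] [0.75  0.042 0.05 ]
[ 52 262  39  37 779] [ 71.5 279.2] [ 0.479 -0.572  0.05 ]
[380 271  30  26 319] [394.9 285.8] [ 0.654 -0.212  0.05 ]
[ 18 296 105  59 946] [ 69.6 322.2] [ 0.53  -0.617  0.05 ]
[ 211  321   68   59 1644] [244.2 347. ] [ 0.658 -0.425  0.05 ]
[  0 340  45  60 767] [ 16.7 366.9] [ 0.56 -0.74  0.05]
(np.float64(319.0581622235473), np.float64(166.50085767468994))
219 91
```

View pics/w4.png

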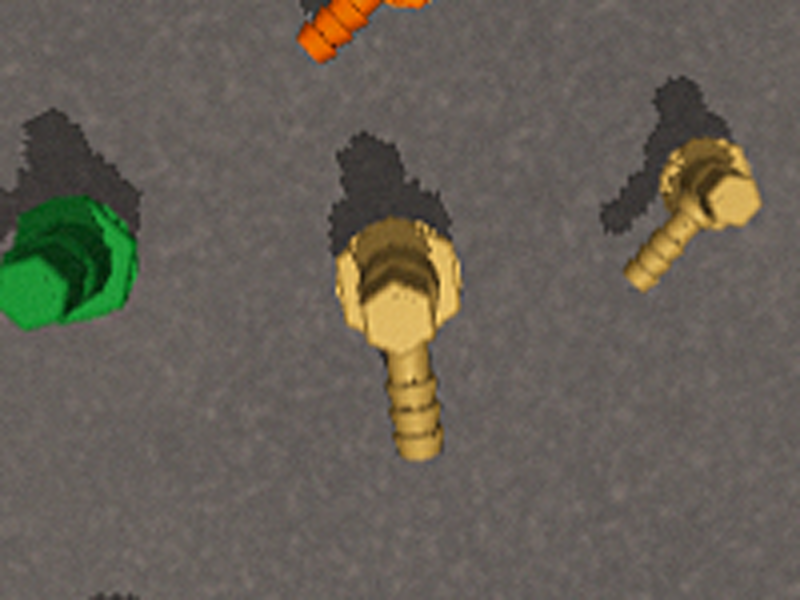

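The large brass elbow has its hex top at (400,314) and its tail tip at (419,452) in the crop. That is (319,169.5) and (323.7,204) in the full picture.

```bash
python3 - <<'E'
from h import *
import pickle
c,w=pickle.load(open("w4.pkl","rb"));f=lambda u,v,z:plane(c,219+u/4,91+v/4,z)
t=f(400,314,.07);tip=f(419,455,.037);r=f(407,365,.04)
sc=robot.camera_model("scene")
print(t,tip,r,np.linalg.norm(tip[:2]-t[:2]))
for a,b in((t,tip),(r,tip)): d=b-a;print(np.degrees(np.arctan2(d[1],d[0])))
h=cv2.cvtColor(w,cv2.COLOR_RGB2HSV);m=cv2.inRange(h,(15,70,120),(35,255,255))
# tail axis from mask rows: centre line of tail
S=[]
for v in range(184,203):
    x=np.where(m[v,310:335])[0]+310
    if len(x): S.append(plane(c,x.mean(),v,.038)[:2])
v=cv2.fitLine(np.array(S,np.float32),cv2.DIST_HUBER,0,.001,.001).ravel();print("tail",np.degrees(np.arctan2(v[1],v[0])),v[2:])
s=robot.state();print(R.from_rotvec(s["orientation"]).as_matrix().round(4).tolist())
E
```

```text
[ 0.47881944 -0.23355267  0.07      ] [ 0.52600964 -0.24931696  0.037     ] [ 0.49923362 -0.2408046   0.04      ] 0.04975366942218461
-18.47234733228514
-17.635983380518876
tail -17.632513 [ 0.51038265 -0.24445996]
[[-0.906, 0.4232, 0.004], [0.4232, 0.906, -0.0056], [-0.006, -0.0034, -1.0]]
```

{"api": "servo_tool", "payload": {"targets": [[0,0,-0.061,0.002,0.001,0.035,-0.2],[0,0,-0.122,0.0035,0.002,0.07,-0.2],[0,0,-0.122,0.0035,0.002,0.1,-0.2],[0,0,-0.122,0.0035,0.002,0.13,-0.2],[0,0,-0.122,0.0035,0.002,0.16,-0.2]]}}

```text
time: 5.08
tool_pos: [0.4795, -0.2313, 0.0952]
orientation: [0.49, 3.102, -0.001]
contact_force: [0.1, 0.2, -0.5]
opening: 0.0511
gripper_force: 0.0
```

```bash
python3 - <<'E'
from h import *
import pickle
s=robot.state();M=R.from_rotvec(s["orientation"]).as_matrix()
print(s["time"],s["tool_pos"].round(4),M.round(4).tolist(),s["opening"])
e=np.array([.479,-.2335,.048])-s["tool_pos"];print("tool delta",(M.T@e).round(4),"yaw",np.degrees(np.arctan2(M[1,0],M[0,0])))
c,w=pickle.load(open("w2.pkl","rb"))
print("wall",[plane(c,*p,0).round(3) for p in((640,208),(420,298))])
E
```

```text
5.0833 [ 0.4795 -0.2313  0.0952] [[-0.9514, 0.3079, 0.0011], [0.3079, 0.9514, -0.0006], [-0.0012, -0.0002, -1.0]] 0.05105453709800991
tool delta [-0.0002 -0.0022  0.0472] yaw 162.0651375755019
wall [array([0.729, 0.35 , 0.   ]), array([0.73 , 0.141, 0.   ])]
```

{"api": "servo_tool", "payload": {"targets": [[0,0,0,0,-0.001,0.02,-0.2],[0,0,0,0,-0.002,0.036,-0.2],[0,0,0,0,-0.002,0.044,-0.2],[0,0,0,0,-0.002,0.047,-0.2],[0,0,0,0,-0.002,0.047,1]]}}

```text
time: 5.5
tool_pos: [0.4787, -0.233, 0.0491]
orientation: [-0.489, -3.103, -0.0]
contact_force: [0.6, 0.1, -1.0]
opening: 0.0404
gripper_force: 0.0
```

{"api": "servo_tool", "payload": {"targets": [[0,0,0,0,0,0,1],[0,0,0,0,0,0,1],[0,0,0,0,0,0,1],[0,0,0,0,0,0,1]]}}

```text
time: 5.83
tool_pos: [0.4796, -0.2334, 0.0504]
orientation: [0.489, 3.101, -0.001]
contact_force: [-0.3, 0.5, 5.9]
opening: 0.0164
gripper_force: 59.4
```

```bash
python3 - <<'E'
from h import *
s=robot.state();M=R.from_rotvec(s["orientation"]).as_matrix()
print(s["time"],s["tool_pos"].round(4),M.round(4).tolist(),s["opening"],s["gripper_force"],s["contact_force"].round(1),s["wrist_torque"].round(3))
E
```

```text
5.8333 [ 0.4796 -0.2334  0.0504] [[-0.9514, 0.3078, 0.0022], [0.3078, 0.9514, -0.001], [-0.0024, -0.0003, -1.0]] 0.016386134853331614 59.42913050763309 [-0.3  0.5  5.9] [ 0.245 -0.128 -0.036]
```

{"api": "servo_tool", "payload": {"targets": [[0,0,0,0,0,-0.02,1],[0,0,0.1,0,0,-0.05,1],[0,0,0.2,0,0.01,-0.08,1],[0,0,0.31,-0.001,0.03,-0.1,1],[0,0,0.42,-0.002,0.06,-0.105,1]]}}

```text
time: 6.25
tool_pos: [0.5008, -0.1781, 0.158]
orientation: [1.135, 2.923, -0.001]
contact_force: [1.3, -1.0, -0.9]
opening: 0.0167
gripper_force: 59.0
```

```bash
cat > st.py <<'E'
from h import *
import sys
s=robot.state();M=R.from_rotvec(s["orientation"]).as_matrix()
print(round(s["time"],2),"pos",s["tool_pos"].round(4),"yaw",np.degrees(np.arctan2(M[1,0],M[0,0])).round(2),"z",M[:2,2].round(4),"F",s["contact_force"].round(2),"T",s["wrist_torque"].round(3),"op",round(s["opening"],4),round(s["gripper_force"],1),"q6",round(s["q"][5],2))
if len(sys.argv)>1:
    e=np.array([float(x) for x in sys.argv[1:4]])-s["tool_pos"];print("tool delta",(M.T@e).round(4))
E
python3 st.py .586 .067 .155
```

```text
6.25 pos [ 0.5008 -0.1781  0.158 ] yaw 137.56 z [ 0.0057 -0.0027] F [ 1.33 -1.03 -0.94] T [-0.021 -0.02   0.009] op 0.0167 59.0 q6 -1.19
tool delta [0.1025 0.2384 0.0029]
```

{"api": "servo_tool", "payload": {"targets": [[0,0,0.098,0.013,0.03,0,1],[0,0,0.196,0.026,0.06,0,1],[0,0,0.294,0.039,0.09,0,1],[0,0,0.392,0.052,0.12,0,1],[0,0,0.49,0.065,0.15,0,1]]}}

```text
time: 6.67
tool_pos: [0.5511, -0.0201, 0.1544]
orientation: [1.81, 2.568, -0.0]
contact_force: [1.3, -0.3, -1.0]
opening: 0.0167
gripper_force: 58.9
```

```bash
python3 st.py .586 .067 .155
```

```text
6.67 pos [ 0.5511 -0.0201  0.1544] yaw 109.66 z [ 0.0001 -0.0001] F [ 1.32 -0.35 -0.95] T [-0.041 -0.042  0.04 ] op 0.0167 58.9 q6 -0.4
tool delta [ 0.0702  0.0622 -0.0006]
```

{"api": "servo_tool", "payload": {"targets": [[0,0,0.098,0.016,0.014,0,1],[0,0,0.196,0.032,0.028,0,1],[0,0,0.294,0.046,0.041,0,1],[0,0,0.392,0.06,0.053,0,1],[0,0,0.486,0.07,0.062,0,1]]}}

```text
time: 7.08
tool_pos: [0.5857, 0.0669, 0.1543]
orientation: [2.373, 2.058, 0.0]
contact_force: [0.8, -1.0, -0.9]
opening: 0.0166
gripper_force: 58.9
```

{"api": "servo_tool", "payload": {"targets": [[0,0,0,0,0,0,1],[0,0,0,0,0,0,1]]}}

```text
time: 7.25
tool_pos: [0.5852, 0.0657, 0.1541]
orientation: [-2.366, -2.067, 0.001]
contact_force: [-0.9, 0.2, -1.3]
opening: 0.0164
gripper_force: 58.9
```

```bash
python3 st.py .586 .067 .155; python3 - <<'E'
from h import *
import pickle
a=robot.grab_frame("scene");c=robot.camera_model("wrist");w=robot.grab_frame("wrist");pickle.dump((c,w,a),open("w5.pkl","wb"))
sc=robot.camera_model("scene")
for z in(.1,.125,.155): print(np.round(proj(sc,[*robot.state()["tool_pos"][:2],z]),1),np.round(proj(c,[*robot.state()["tool_pos"][:2],z]),1))
print(np.round(proj(c,[.586,.067,.078]),1))
o=np.zeros((600,800,3),np.uint8);o[:400]=cv2.resize(w[:,:],(640,400)) if 0 else 0
o[:340,:680]=cv2.resize(w[100:270,150:490],(680,340));o[340:600,:390]=cv2.resize(a[105:235,220:415],(390,260))
save("pics/w5.png",o)
E
```

```text
7.25 pos [0.5852 0.0657 0.1541] yaw 82.29 z [-0.0004 -0.0003] F [-0.9   0.16 -1.28] T [-0.025 -0.011  0.017] op 0.0164 58.9 q6 0.23
tool delta [ 0.0014  0.0006 -0.0009]
[303.7 168. ] [318.8 222.2]
[303.7 159.7] [318.8 238.6]
[303.6 149.5] [318.9 264.6]
[319.9 207.3]
```

View pics/w5.png

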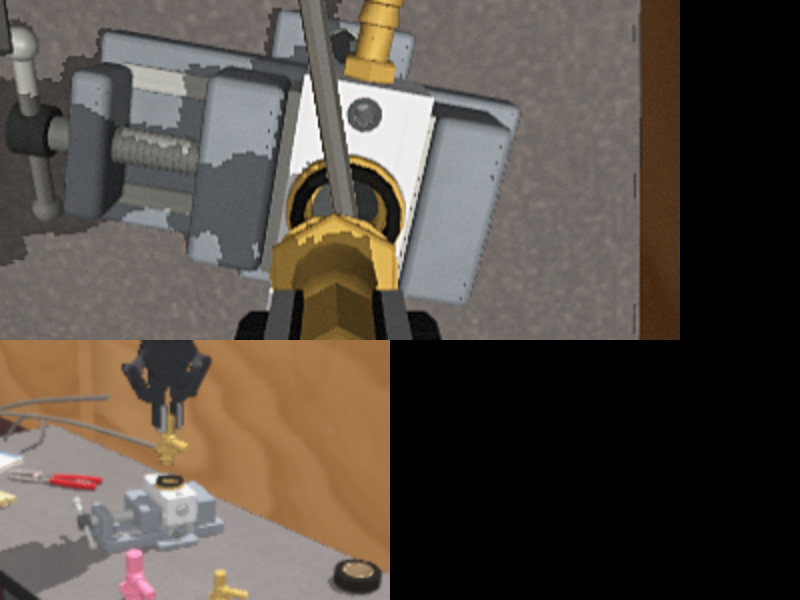

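The held elbow is upright above the port. The bush arc in the crop spans columns 287–404, with its top at row 155. I'll fit the bush circle from this view to fix the port centre.

```bash
python3 - <<'E'
from h import *
import pickle
from scipy.optimize import least_squares
def arc(c,w,cols,v0,v1):
    h=cv2.cvtColor(w,cv2.COLOR_RGB2HSV);m=cv2.inRange(h,(12,80,40),(35,255,255));S=[]
    for u in cols:
        x=np.where(m[v0:v1,u])[0]
        if len(x): S.append((u,v0+x[0]-.5))
    return S
c5,w5,_=pickle.load(open("w5.pkl","rb"));c2,w2=pickle.load(open("w2.pkl","rb"))
A=arc(c5,w5,list(range(296,311))+list(range(329,350)),172,200)
B=arc(c2,w2,list(range(237,297)),190,225)
print(A[::4],B[::6])
for n,c,S in(("w5",c5,A),("w2",c2,B)):
  for z in(.072,.078,.083):
    P=np.array([plane(c,*s,z)[:2] for s in S])
    for r in(.0215,None):
        f=(lambda p:np.hypot(*(P-p[:2]).T)-(r or p[2]))
        o=least_squares(f,[.586,.067,.0215],loss="soft_l1",f_scale=.0005);print(n,z,r,o.x.round(4),"rms mm",(1e3*np.sqrt(np.mean(f(o.x)**2))).round(2))
E
```

```text
[(296, np.float64(192.5)), (300, np.float64(186.5)), (304, np.float64(182.5)), (308, np.float64(180.5)), (330, np.float64(178.5)), (334, np.float64(179.5)), (338, np.float64(181.5)), (342, np.float64(184.5)), (346, np.float64(188.5))] [(237, np.float64(215.5)), (243, np.float64(209.5)), (249, np.float64(204.5)), (255, np.float64(202.5)), (261, np.float64(201.5)), (267, np.float64(201.5)), (273, np.float64(202.5)), (279, np.float64(204.5)), (285, np.float64(207.5)), (291, np.float64(212.5))]
w5 0.072 0.0215 [0.5874 0.0657 0.0215] rms mm 0.19
w5 0.072 None [0.5874 0.0659 0.0213] rms mm 0.19
w5 0.078 0.0215 [0.5875 0.067  0.0215] rms mm 0.22
w5 0.078 None [0.5876 0.0679 0.0208] rms mm 0.18
w5 0.083 0.0215 [0.5876 0.0682 0.0215] rms mm 0.27
w5 0.083 None [0.5878 0.0697 0.0203] rms mm 0.18
w2 0.072 0.0215 [0.5876 0.066  0.0215] rms mm 0.17
w2 0.072 None [0.5874 0.0661 0.0213] rms mm 0.16
w2 0.078 0.0215 [0.5863 0.0677 0.0215] rms mm 0.21
w2 0.078 None [0.5854 0.0681 0.0207] rms mm 0.16
w2 0.083 0.0215 [0.5852 0.0691 0.0215] rms mm 0.27
w2 0.083 None [0.5838 0.0699 0.0201] rms mm 0.15
```

```bash
python3 st.py .5874 .0655 .125
```

```text
7.35 pos [0.5849 0.0648 0.154 ] yaw 82.2 z [-0.0008 -0.0003] F [-0.46 -0.18 -1.47] T [ 0.009 -0.045 -0.028] op 0.0165 58.9 q6 0.23
tool delta [0.0011 0.0024 0.029 ]
```

{"api": "servo_tool", "payload": {"targets": [[0,0,0.004,0.001,0.0022,0.01,1],[0,0,0.006,0.001,0.0022,0.02,1],[0,0,0.006,0.001,0.0022,0.025,1],[0,0,0.006,0.001,0.0022,0.025,1],[0,0,0.006,0.001,0.0022,0.025,1]]}}

```text
time: 7.77
tool_pos: [0.5872, 0.0657, 0.1282]
orientation: [-2.375, -2.055, 0.002]
contact_force: [0.7, -0.1, -1.1]
opening: 0.0167
gripper_force: 58.9
```

```bash
cat > avg.py <<'E'
from h import *
import sys
n=int(sys.argv[1]);L=[]
for i in range(n):
    if i: robot.grab_frame("scene")
    s=robot.state();M=R.from_rotvec(s["orientation"]).as_matrix()
    L.append(np.r_[s["tool_pos"]*1e3,np.degrees(np.arctan2(M[1,0],M[0,0])),M[:2,2]*1e3,s["contact_force"],s["wrist_torque"]])
L=np.array(L);print(round(s["time"],2),"mean",L.mean(0).round(3).tolist(),"\nsd",L.std(0).round(3).tolist(),"q6",s["q"][5].round(2),"op",s["opening"].round(4))
if len(sys.argv)>2:
    e=np.array([float(x) for x in sys.argv[2:5]])-L[:,:3].mean(0)/1e3;print("tool delta mm",(1e3*M.T@e).round(2))
E
python3 avg.py 8 .5874 .0655 .125
```

```text
Traceback (most recent call last):
  File "avg.py", line 8, in <module>
    L=np.array(L);print(round(s["time"],2),"mean",L.mean(0).round(3).tolist(),"\nsd",L.std(0).round(3).tolist(),"q6",s["q"][5].round(2),"op",s["opening"].round(4))
                                                                                                                                             ^^^^^^^^^^^^^^^^^^
AttributeError: 'float' object has no attribute 'round'
```

```bash
sed -i 's/s\["opening"\].round(4)/round(s["opening"],4)/' avg.py; python3 avg.py 5 .5874 .0655 .125
```

```text
8.32 mean [587.92, 66.084, 129.414, 81.754, 0.415, 0.034, 0.239, 0.106, -1.548, 0.011, -0.009, 0.009] 
sd [0.058, 0.009, 0.08, 0.001, 0.16, 0.021, 0.318, 0.354, 0.572, 0.046, 0.016, 0.03] q6 0.24 op 0.0167
tool delta mm [-0.65 -0.43  4.41]
```

{"api": "servo_tool", "payload": {"targets": [[0,0,0,-0.0006,-0.0004,0.002,1],[0,0,0,-0.0006,-0.0004,0.004,1],[0,0,0,-0.0006,-0.0004,0.006,1],[0,0,0,-0.0006,-0.0004,0.008,1],[0,0,0,-0.0006,-0.0004,0.01,1]]}}

```text
time: 8.73
tool_pos: [0.5873, 0.0655, 0.1188]
orientation: [-2.375, -2.056, 0.0]
contact_force: [-0.2, -0.2, -1.3]
opening: 0.0167
gripper_force: 59.0
```

{"api": "servo_tool", "payload": {"targets": [[0,0,0,0,0,0.0015,1],[0,0,0,0,0,0.003,1],[0,0,0,0,0,0.0045,1],[0,0,0,0,0,0.0045,1]]}}

```text
time: 9.07
tool_pos: [0.5879, 0.0654, 0.1146]
orientation: [2.375, 2.055, 0.001]
contact_force: [2.3, -1.3, -1.5]
opening: 0.0164
gripper_force: 58.9
```

```bash
python3 avg.py 3 .5874 .0655 .109
```

```text
9.17 mean [587.871, 65.398, 114.711, 81.752, 1.096, -0.132, 2.296, -1.522, -1.056, -0.22, -0.566, 0.017] 
sd [0.016, 0.019, 0.096, 0.002, 0.024, 0.041, 0.349, 0.211, 0.299, 0.046, 0.042, 0.016] q6 0.23 op 0.0164
tool delta mm [ 0.03 -0.49  5.71]
```

{"api": "servo_tool", "payload": {"targets": [[0,0,0,-0.0002,0.0004,0.001,1],[0,0,0,-0.0003,0.0006,0.002,1],[0,0,0,-0.0003,0.0006,0.003,1],[0,0,0,-0.0003,0.0006,0.003,1]]}}

```text
time: 9.5
tool_pos: [0.5879, 0.0651, 0.1115]
orientation: [-2.376, -2.056, -0.0]
contact_force: [2.7, -0.5, -1.8]
opening: 0.0165
gripper_force: 58.9
```

```bash
python3 avg.py 3 .5874 .0655 .109
```

```text
9.6 mean [587.879, 65.13, 111.555, 81.748, -0.004, 0.019, 2.104, -0.52, -1.098, -0.138, -0.452, -0.006] 
sd [0.015, 0.004, 0.046, 0.001, 0.043, 0.016, 0.391, 0.591, 0.911, 0.01, 0.018, 0.003] q6 0.23 op 0.0162
tool delta mm [ 0.3  -0.53  2.55]
```

{"api": "servo_tool", "payload": {"targets": [[0,0,0,-0.0001,0.0003,0.0007,1],[0,0,0,-0.0001,0.0005,0.0014,1],[0,0,0,-0.0001,0.0005,0.002,1],[0,0,0,-0.0001,0.0005,0.002,1]]}}

```text
time: 9.93
tool_pos: [0.5882, 0.0651, 0.1108]
orientation: [-2.375, -2.056, 0.0]
contact_force: [-2.4, -0.9, 10.4]
opening: 0.0166
gripper_force: 60.4
```

```bash
python3 avg.py 3
```

```text
10.03 mean [588.205, 65.089, 110.779, 81.747, -0.263, 0.169, -2.374, -0.45, 10.086, -0.086, 0.441, -0.032] 
sd [0.011, 0.017, 0.004, 0.001, 0.028, 0.015, 0.434, 0.678, 0.355, 0.022, 0.039, 0.019] q6 0.23 op 0.0168
```

{"api": "servo_tool", "payload": {"targets": [[0,0,0.0,0,-0.0002,-0.0007,1],[0,0,0.1,0,-0.0002,-0.0007,1],[0,0,0.2,0,-0.0002,-0.0007,1],[0,0,0.3,0,-0.0002,-0.0007,1],[0,0,0.4,0,-0.0002,-0.0007,1]]}}

```text
time: 10.45
tool_pos: [0.5887, 0.0652, 0.1109]
orientation: [2.74, 1.536, 0.002]
contact_force: [3.0, -0.0, 1.1]
opening: 0.0163
gripper_force: 59.4
```

```bash
python3 avg.py 3
```

```text
10.55 mean [588.694, 65.178, 110.861, 58.517, 1.229, 0.262, 1.553, 0.096, 2.39, 0.007, -0.321, 0.017] 
sd [0.035, 0.014, 0.014, 0.229, 0.089, 0.041, 1.368, 0.169, 1.019, 0.045, 0.011, 0.019] q6 0.63 op 0.0167
```

{"api": "servo_tool", "payload": {"targets": [[0,0,0.1,0,0,0,1],[0,0,0.2,0,0,0.0001,1],[0,0,0.3,0,0,0.0002,1],[0,0,0.4,0,0,0.0003,1],[0,0,0.5,0,0,0.0004,1]]}}

```text
time: 10.97
tool_pos: [0.5889, 0.0649, 0.1107]
orientation: [3.033, 0.817, 0.002]
contact_force: [0.7, -0.8, 6.2]
opening: 0.0164
gripper_force: 59.8
```

```bash
python3 avg.py 3
```

```text
11.07 mean [588.907, 64.882, 110.73, 30.04, 1.628, -0.235, 1.01, -0.656, 6.245, -0.379, -0.276, 0.074] 
sd [0.019, 0.021, 0.01, 0.196, 0.048, 0.017, 0.419, 0.208, 0.086, 0.031, 0.052, 0.026] q6 1.13 op 0.0164
```

{"api": "servo_tool", "payload": {"targets": [[0,0,0.1,0,0,0,1],[0,0,0.2,0,0,0,1],[0,0,0.3,0,0,0.0001,1],[0,0,0.4,0,0,0.0002,1],[0,0,0.5,0,0,0.0003,1]]}}

```text
time: 11.48
tool_pos: [0.5886, 0.0646, 0.1106]
orientation: [3.141, 0.041, 0.002]
contact_force: [0.4, -2.0, 8.2]
opening: 0.0168
gripper_force: 60.2
```

```bash
python3 avg.py 3
```

```text
11.58 mean [588.635, 64.621, 110.616, 1.404, 1.016, -0.688, -0.035, -2.275, 8.375, -0.665, 0.04, 0.051] 
sd [0.019, 0.009, 0.025, 0.194, 0.028, 0.03, 0.319, 0.2, 0.347, 0.018, 0.032, 0.021] q6 1.63 op 0.0163
```

{"api": "servo_tool", "payload": {"targets": [[0,0,0.1,0,0.0002,0,1],[0,0,0.2,0,0.0004,0,1],[0,0,0.3,0,0.0004,0,1],[0,0,0.4,0,0.0004,0,1],[0,0,0.5,0,0.0004,0,1]]}}

```text
time: 12.0
tool_pos: [0.5883, 0.0643, 0.1106]
orientation: [3.053, -0.737, 0.001]
contact_force: [-0.5, -1.1, 8.3]
opening: 0.0164
gripper_force: 60.2
```

```bash
python3 avg.py 3
```

```text
12.1 mean [588.303, 64.279, 110.587, -27.247, 0.269, -0.587, -0.482, -1.445, 8.901, -0.541, 0.264, 0.091] 
sd [0.017, 0.001, 0.013, 0.198, 0.035, 0.018, 0.09, 0.466, 0.516, 0.009, 0.018, 0.069] q6 2.13 op 0.0163
```

{"api": "servo_tool", "payload": {"targets": [[0,0,0,0,0,-0.0006,1],[0,0,0,0,0,-0.0012,1],[0,0,0,0,0,-0.0018,1],[0,0,0,0,0,-0.0018,1]]}}

```text
time: 12.43
tool_pos: [0.587, 0.0643, 0.1108]
orientation: [3.054, -0.734, -0.004]
contact_force: [-0.5, -1.9, -0.9]
opening: 0.0164
gripper_force: 59.5
```

```bash
python3 avg.py 2; python3 - <<'E'
from h import *
a=robot.grab_frame("scene");c=robot.camera_model("scene");h=cv2.cvtColor(a,cv2.COLOR_RGB2HSV)
m=cv2.inRange(h,(12,70,50),(35,255,255))
for n,p in(("axis",[.588,.064,.0964]),("tail153",[.545,.086,.0964]),("tail262",[.581,.017,.0964])): print(n,np.round(proj(c,p),1))
x=m[145:185,280:330];print("\n".join("".join("#" if v else "." for v in r) for r in x))
E
```

```text
12.48 mean [587.075, 64.335, 110.82, -27.048, -2.451, -0.445, -0.575, -1.841, -0.397, -0.575, 0.242, 0.002] 
sd [0.05, 0.009, 0.014, 0.009, 0.084, 0.004, 0.102, 0.035, 0.523, 0.047, 0.025, 0.023] q6 2.13 op 0.0164
axis [304.7 169. ]
tail153 [288.  170.4]
tail262 [313.7 174.4]
###################..............#################
###################..............#################
###################.............##################
###################.............##################
#####################...........##################
#####################...........##################
####################............##################
..##################..........####################
.....###############..........####################
###......###########..........####################
######......########..........####################
#########......#####..........####################
############......#...........####################
###############...............####################
###################...........####################
####################..........####################
#######
[... 516 characters left out ...]
#####################################
........###........###############################
...................###############################
..................################################
...................################...############
..................#.##########.#.......###########
..................###........###.........#########
..................#############...........########
...................##########..............#######
............................................######
.............................................#####
..............................................####
................................................##
..................................................
```

{"api": "servo_tool", "payload": {"targets": [[0,0,0,0,0,-0.0005,1],[0,0,0,0,0,-0.001,1],[0,0,0,0,0,-0.0015,1],[0,0,0,0,0,-0.0015,1]]}}

```text
time: 12.87
tool_pos: [0.5873, 0.0645, 0.1116]
orientation: [3.053, -0.736, -0.003]
contact_force: [2.3, -2.4, -19.8]
opening: 0.0166
gripper_force: 60.1
```

```bash
python3 avg.py 2
```

```text
12.92 mean [587.267, 64.455, 111.63, -27.106, -2.149, -0.259, 2.236, -2.459, -21.466, -0.517, -0.359, 0.03] 
sd [0.005, 0.013, 0.008, 0.001, 0.03, 0.016, 0.083, 0.098, 1.621, 0.046, 0.019, 0.017] q6 2.13 op 0.0167
```

{"api": "servo_tool", "payload": {"targets": [[0,0,0,0,0,0.0008,1],[0,0,0,0,0,0.0014,1],[0,0,0,0,0,0.0014,1],[0,0,0,0,0,0.0014,-0.2],[0,0,0,0,0,0.0014,-0.2]]}}

```text
time: 13.33
tool_pos: [0.5897, 0.0651, 0.1132]
orientation: [-3.052, 0.736, -0.005]
contact_force: [0.3, 0.2, -0.2]
opening: 0.0395
gripper_force: 0.0
```

{"api": "servo_tool", "payload": {"targets": [[0,0,0,0,0,0,-0.2],[0,0,0,0,0,0,-0.2],[0,0,-0.12,0,0,0,-0.2],[0,0,-0.24,0,0,0,-0.2],[0,0,-0.36,0,0,0,-0.2]]}}

```text
time: 13.75
tool_pos: [0.5888, 0.0648, 0.1124]
orientation: [-3.137, 0.168, -0.002]
contact_force: [0.1, -0.3, -0.1]
opening: 0.0513
gripper_force: 0.0
```

{"api": "servo_tool", "payload": {"targets": [[0,0,-0.12,0,0,0,-0.2],[0,0,-0.24,0,0,0,-0.2],[0,0,-0.36,0,0,0,-0.2],[0,0,-0.48,0,0,0,-0.2],[0,0,-0.6,0,0,0,-0.2]]}}

```text
time: 14.17
tool_pos: [0.5888, 0.0648, 0.1123]
orientation: [3.047, 0.766, 0.002]
contact_force: [-0.2, -0.2, -0.9]
opening: 0.0511
gripper_force: 0.0
```

{"api": "servo_tool", "payload": {"targets": [[0,0,-0.12,0,0,0,-0.2],[0,0,-0.24,0,0,0,-0.2],[0,0,-0.36,0,0,0,-0.2],[0,0,-0.48,0,0,0,-0.2],[0,0,-0.6,0,0,0,-0.2]]}}

```text
time: 14.58
tool_pos: [0.5888, 0.0648, 0.1123]
orientation: [2.684, 1.632, 0.002]
contact_force: [-1.5, -0.5, 0.1]
opening: 0.0515
gripper_force: 0.0
```

```bash
python3 avg.py 2 .588 .065 .1108
```

```text
14.63 mean [588.774, 64.804, 112.328, 62.812, 1.495, 0.327, -0.692, -0.56, -0.031, -0.032, 0.03, 0.005] 
sd [0.007, 0.005, 0.009, 0.204, 0.007, 0.003, 0.763, 0.095, 0.132, 0.003, 0.016, 0.007] q6 0.56 op 0.0512
tool delta mm [-0.18 -0.78  1.53]
```

{"api": "servo_tool", "payload": {"targets": [[0,0,-0.12,0,0,0,-0.2],[0,0,-0.24,0,0,0,-0.2],[0,0,-0.36,0,0,0,-0.2],[0,0,-0.48,0,0,0,-0.2],[0,0,-0.6,0,0,0,-0.2]]}}

```text
time: 15.05
tool_pos: [0.5887, 0.0648, 0.1122]
orientation: [2.085, 2.349, 0.002]
contact_force: [-0.0, -0.3, -0.2]
opening: 0.0515
gripper_force: 0.0
```

{"api": "servo_tool", "payload": {"targets": [[0,0,-0.12,0,0,0,-0.2],[0,0,-0.24,0,0,0,-0.2],[0,0,-0.36,0,0,0,-0.2],[0,0,-0.48,0,0,0,-0.2],[0,0,-0.6,0,0,0,-0.2]]}}

```text
time: 15.47
tool_pos: [0.5887, 0.0648, 0.1122]
orientation: [1.298, 2.86, 0.001]
contact_force: [-0.2, -0.9, -0.3]
opening: 0.0512
gripper_force: 0.0
```

{"api": "servo_tool", "payload": {"targets": [[0,0,-0.12,0,0,0,-0.2],[0,0,-0.24,0,0,0,-0.2],[0,0,-0.36,0,0,0,-0.2],[0,0,-0.369,0,0,0,-0.2],[0,0,-0.369,0,0,0,-0.2]]}}

```text
time: 15.88
tool_pos: [0.5885, 0.0647, 0.112]
orientation: [0.762, 3.047, 0.001]
contact_force: [0.6, -0.1, 0.3]
opening: 0.0512
gripper_force: 0.0
```

```bash
python3 avg.py 2 .588 .065 .1108
```

```text
15.93 mean [588.485, 64.682, 111.978, 151.894, 0.803, 0.151, 0.644, -0.382, -0.176, -0.007, 0.011, -0.005] 
sd [0.036, 0.024, 0.043, 0.011, 0.094, 0.002, 0.072, 0.269, 0.442, 0.027, 0.009, 0.02] q6 -0.99 op 0.0511
tool delta mm [0.58 0.05 1.18]
```

{"api": "servo_tool", "payload": {"targets": [[0,0,-0.01,0.0005,0,0.0008,-0.2],[0,0,-0.01,0.0005,0,0.0008,1],[0,0,-0.01,0.0005,0,0.0008,1],[0,0,-0.01,0.0005,0,0.0008,1],[0,0,-0.01,0.0005,0,0.0008,1]]}}

```text
time: 16.35
tool_pos: [0.5878, 0.0649, 0.111]
orientation: [0.741, 3.053, 0.0]
contact_force: [0.4, 0.7, 1.1]
opening: 0.0163
gripper_force: 58.7
```

{"api": "servo_tool", "payload": {"targets": [[0,0,0,0,0,0,1]]}}

```text
time: 16.43
tool_pos: [0.5879, 0.0649, 0.111]
orientation: [0.741, 3.053, 0.0]
contact_force: [-0.4, 1.5, 2.7]
opening: 0.0162
gripper_force: 58.7
```

```bash
python3 avg.py 3
```

```text
16.53 mean [587.844, 64.923, 110.959, 152.72, 0.257, 0.141, -0.894, 1.049, 2.879, 0.168, 0.093, -0.004] 
sd [0.006, 0.004, 0.012, 0.005, 0.016, 0.017, 0.339, 0.295, 0.129, 0.002, 0.01, 0.028] q6 -1.01 op 0.0164
```

{"api": "servo_tool", "payload": {"targets": [[0,0,0.08,0,0,0,1],[0,0,0.16,0,0,0,1],[0,0,0.24,0,0,0,1],[0,0,0.32,0,0,0,1],[0,0,0.35,0,0,0,1]]}}

```text
time: 16.95
tool_pos: [0.5883, 0.065, 0.1109]
orientation: [1.266, 2.874, 0.001]
contact_force: [0.5, 1.0, 0.6]
opening: 0.0166
gripper_force: 58.6
```

```bash
python3 avg.py 3
```

```text
17.05 mean [588.298, 64.966, 110.925, 132.54, 1.245, 0.142, 0.67, 1.693, 0.642, 0.268, -0.193, 0.144] 
sd [0.024, 0.008, 0.013, 0.098, 0.046, 0.022, 0.117, 0.565, 0.256, 0.009, 0.033, 0.032] q6 -0.66 op 0.0165
```

```bash
python3 avg.py 5
```

```text
17.25 mean [588.266, 64.94, 110.93, 132.731, 1.168, 0.187, 1.954, 1.784, 0.839, 0.331, -0.318, 0.087] 
sd [0.019, 0.01, 0.024, 0.027, 0.047, 0.016, 0.767, 0.817, 0.312, 0.043, 0.09, 0.011] q6 -0.66 op 0.0165
```

{"api": "servo_tool", "payload": {"targets": [[0,0,0.06,0,0,0,1],[0,0,0.12,0,0,0,1],[0,0,0.18,0,0,0,1],[0,0,0.24,0,0,0,1],[0,0,0.24,0,0,0,1]]}}

```text
time: 17.67
tool_pos: [0.5881, 0.0649, 0.1109]
orientation: [1.598, 2.704, 0.001]
contact_force: [1.5, 1.6, 0.2]
opening: 0.0164
gripper_force: 58.5
```

```bash
python3 avg.py 5
```

```text
17.87 mean [588.115, 64.935, 110.862, 119.0, 0.848, 0.202, 2.758, 1.765, -0.252, 0.45, -0.525, 0.088] 
sd [0.012, 0.021, 0.007, 0.072, 0.025, 0.034, 0.74, 0.255, 0.53, 0.055, 0.054, 0.015] q6 -0.42 op 0.0164
```

{"api": "servo_tool", "payload": {"targets": [[0,0,0,0,0.0003,0,1],[0,0,0,0,0.0006,0,1],[0,0,0,0,0.0006,0,1]]}}

```text
time: 18.12
tool_pos: [0.5882, 0.065, 0.1108]
orientation: [-1.595, -2.706, 0.0]
contact_force: [3.3, 1.9, 1.8]
opening: 0.0168
gripper_force: 58.8
```

```bash
python3 avg.py 4
```

```text
18.27 mean [588.182, 65.011, 110.824, 118.954, -0.161, -0.132, 2.117, 1.371, 1.441, 0.265, -0.319, 0.102] 
sd [0.012, 0.01, 0.007, 0.009, 0.022, 0.029, 0.828, 0.356, 0.414, 0.023, 0.046, 0.011] q6 -0.42 op 0.0161
```

{"api": "servo_tool", "payload": {"targets": [[0,0,0.05,0,0.0002,0,1],[0,0,0.1,0,0.0003,0,1],[0,0,0.15,0,0.0003,0,1]]}}

```text
time: 18.52
tool_pos: [0.5882, 0.0651, 0.1107]
orientation: [-1.796, -2.577, 0.001]
contact_force: [0.9, 1.6, 0.7]
opening: 0.0163
gripper_force: 58.7
```

```bash
python3 st.py; python3 avg.py 4
```

```text
18.52 pos [0.5882 0.0651 0.1107] yaw 110.24 z [-0.0007 -0.0003] F [0.9  1.57 0.66] T [ 0.238 -0.223  0.355] op 0.0163 58.7 q6 -0.26
18.67 mean [588.162, 65.129, 110.663, 110.263, -0.729, -0.265, 1.043, 0.81, 0.958, 0.17, -0.175, 0.22] 
sd [0.02, 0.007, 0.01, 0.13, 0.038, 0.042, 0.292, 0.506, 0.618, 0.04, 0.045, 0.094] q6 -0.27 op 0.0164
```

```bash
python3 - <<'E'
from h import *
import pickle
def edge(c,w,pts,z,name):
    # pts: list of (start,end) pixel segments crossing the edge; find half-level crossing
    g=cv2.GaussianBlur(cv2.cvtColor(w,cv2.COLOR_RGB2GRAY),(0,0),.8).astype(np.float32);P=[]
    for a,b in pts:
        t=np.linspace(0,1,200);xy=np.array(a)+np.outer(t,np.array(b)-np.array(a))
        v=cv2.remap(g,xy[:,0].astype(np.float32)[None],xy[:,1].astype(np.float32)[None],cv2.INTER_LINEAR)[0]
        i=np.argmax(np.abs(np.diff(cv2.blur(v[None],(9,1))[0])));P.append(plane(c,*xy[i],z)[:2])
    P=np.array(P,np.float32);v=cv2.fitLine(P,cv2.DIST_HUBER,0,1e-3,1e-3).ravel();n=np.array([-v[1],v[0]])
    r=(P-v[2:])@n*1e3;print(name,np.degrees(np.arctan(v[1]/v[0])).round(2),"rms",np.sqrt(np.median(r**2)).round(2),len(P),"len",np.ptp(P@v[:2]).round(3))
c5,w5,_=pickle.load(open("w5.pkl","rb"));c2,w2=pickle.load(open("w2.pkl","rb"));c1,w1=pickle.load(open("w1.pkl","rb"))
z=.068
L=lambda p,q,n,d:[((p[0]+(q[0]-p[0])*t-d[0],p[1]+(q[1]-p[1])*t-d[1]),(p[0]+(q[0]-p[0])*t+d[0],p[1]+(q[1]-p[1])*t+d[1])) for t in np.linspace(.03,.97,n)]
edge(c5,w5,L((366.5,150),(352,222),25,(6,0)),z,"w5 right")
edge(c5,w5,L((301,142),(287,228),25,(4,0)),z,"w5 left")
edge(c2,w2,L((190,208),(203,271),20,(6,0)),z,"w2 -y end")
edge(c2,w2,L((196,207),(240,201),20,(0,5)),z,"w2 -x side")
edge(c1,w1,L((271,163.5),(352,152),30,(0,4)),z,"w1 -x side")
edge(c1,w1,L((276,202),(300,199),12,(0,4)),z,"w1 +x side")
E
```

```text
w5 right 69.17 rms 0.97 25 len 0.052
w5 left 73.57 rms 0.51 25 len 0.062
w2 -y end -18.25 rms 0.16 20 len 0.043
w2 -x side 71.6 rms 0.14 20 len 0.027
w1 -x side 71.84 rms 0.3 30 len 0.086
w1 +x side 72.61 rms 0.28 12 len 0.027
```

{"api": "servo_tool", "payload": {"targets": [[0,0,0.06,0,0.0001,0.0001,1],[0,0,0.12,0,0.0001,0.0001,1],[0,0,0.18,0,0.0001,0.0002,1],[0,0,0.24,0,0.0001,0.0002,1],[0,0,0.3,0,0.0001,0.0003,1]]}}

```text
time: 19.08
tool_pos: [0.5882, 0.0652, 0.1103]
orientation: [-2.16, -2.281, 0.001]
contact_force: [1.0, 0.1, 3.1]
opening: 0.0166
gripper_force: 58.8
```

```bash
python3 st.py; python3 avg.py 4
```

```text
19.08 pos [0.5882 0.0652 0.1103] yaw 93.11 z [-0.0009 -0.0003] F [1.03 0.13 3.09] T [ 0.202 -0.125  0.375] op 0.0166 58.8 q6 0.04
19.23 mean [588.121, 65.154, 110.316, 93.125, -1.04, -0.24, 0.311, 0.146, 2.096, 0.16, -0.046, 0.171] 
sd [0.031, 0.017, 0.018, 0.144, 0.069, 0.059, 0.797, 0.304, 0.616, 0.035, 0.071, 0.123] q6 0.03 op 0.0164
```

{"api": "servo_tool", "payload": {"targets": [[0,0,0.08,0,0,0.0001,1],[0,0,0.16,0,0,0.0002,1],[0,0,0.24,0,0,0.0003,1],[0,0,0.32,0,0,0.0004,1],[0,0,0.37,0,0,0.0004,1]]}}

```text
time: 19.65
tool_pos: [0.5882, 0.0651, 0.1099]
orientation: [-2.543, -1.845, 0.001]
contact_force: [0.2, 0.5, 1.1]
opening: 0.0163
gripper_force: 58.7
```

```bash
python3 st.py; python3 avg.py 6
```

```text
19.65 pos [0.5882 0.0651 0.1099] yaw 71.92 z [-0.0008 -0.0003] F [0.19 0.53 1.14] T [ 0.127 -0.054  0.367] op 0.0163 58.7 q6 0.41
19.9 mean [588.176, 65.164, 109.895, 72.026, -0.922, -0.212, -0.203, -0.021, 1.317, 0.096, 0.045, 0.222] 
sd [0.032, 0.019, 0.02, 0.121, 0.063, 0.076, 0.436, 0.791, 0.171, 0.036, 0.065, 0.078] q6 0.4 op 0.016
```

{"api": "servo_tool", "payload": {"targets": [[0,0,0.005,0,0,0,1],[0,0,0.005,0,0,0,1]]}}

```text
time: 20.07
tool_pos: [0.5882, 0.0652, 0.1099]
orientation: [-2.546, -1.84, 0.001]
contact_force: [-0.3, -0.5, 0.6]
opening: 0.0161
gripper_force: 58.7
```

```bash
python3 avg.py 3; python3 - <<'E'
from h import *
c=robot.camera_model("wrist");w=robot.grab_frame("wrist");h=cv2.cvtColor(w,cv2.COLOR_RGB2HSV);m=cv2.inRange(h,(12,80,50),(35,255,255))
d=np.array([np.cos(np.radians(71.8)),np.sin(np.radians(71.8))])
for r in(.016,.048): print(r,np.round(proj(c,[.5882+d[0]*r,.0651+d[1]*r,.0955]),1))
a,b=[proj(c,[.5882+d[0]*r,.0651+d[1]*r,.0955]) for r in(.018,.047)]
S=[]
for v in range(int(min(a[1],b[1])),int(max(a[1],b[1]))):
    x=np.where(m[v,285:355])[0]+285
    if len(x): S.append((v,x.min(),x.max()))
print(S[::4])
P=np.array([plane(c,(x0+x1)/2,v,.0955)[:2] for v,x0,x1 in S],np.float32);l=cv2.fitLine(P,cv2.DIST_HUBER,0,1e-3,1e-3).ravel();print("tail angle",np.degrees(np.arctan(l[1]/l[0])))
E
```

```text
20.17 mean [588.209, 65.185, 109.891, 71.708, -0.879, -0.152, -1.271, -0.33, 0.719, -0.023, 0.237, 0.223] 
sd [0.015, 0.015, 0.013, 0.001, 0.018, 0.016, 0.682, 0.123, 0.281, 0.032, 0.015, 0.006] q6 0.41 op 0.0161
0.016 [319.3 221.5]
0.048 [319.3 159.8]
[(161, np.int64(304), np.int64(330)), (165, np.int64(303), np.int64(331)), (169, np.int64(302), np.int64(332)), (173, np.int64(303), np.int64(330)), (177, np.int64(304), np.int64(330)), (181, np.int64(303), np.int64(331)), (185, np.int64(302), np.int64(332)), (189, np.int64(304), np.int64(330)), (193, np.int64(305), np.int64(330)), (197, np.int64(304), np.int64(331)), (201, np.int64(303), np.int64(335)), (205, np.int64(306), np.int64(341)), (209, np.int64(305), np.int64(345)), (213, np.int64(288), np.int64(348))]
tail angle 72.65686
```

{"api": "servo_tool", "payload": {"targets": [[0,0,0,0,0,0,-0.3],[0,0,0,0,0,0,-0.3],[0,0,0,0,0,0,-0.3],[0,0,0,0,0,0,-0.3],[0,0,0,0,0,0,-0.3]]}}

```text
time: 20.63
tool_pos: [0.5888, 0.0653, 0.1101]
orientation: [2.547, 1.839, 0.0]
contact_force: [0.2, -0.2, 0.6]
opening: 0.0554
gripper_force: 0.0
```

{"api": "servo_tool", "payload": {"targets": [[0,0,0,0,0,-0.01,-0.3],[0,0,0,0,0,-0.03,-0.3],[0,0,0,0,0,-0.06,-0.3],[0,0,0,0,0,-0.09,-0.3],[0,0,0,0,0,-0.12,-0.3]]}}

```text
time: 21.05
tool_pos: [0.5884, 0.0653, 0.232]
orientation: [-2.547, -1.839, 0.0]
contact_force: [0.6, -0.3, 0.3]
opening: 0.0559
gripper_force: 0.0
```

{"api": "servo_tool", "payload": {"targets": [[0,0,0,0,0,0,-0.3],[0,0,0,0,0,0,-0.3],[0,0,0,0,0,0,-0.3]]}}

```text
time: 21.3
tool_pos: [0.5883, 0.0653, 0.2302]
orientation: [2.547, 1.839, 0.0]
contact_force: [-0.4, -0.5, -1.0]
opening: 0.0555
gripper_force: 0.0
```

```bash
python3 avg.py 2; python3 - <<'E'
from h import *
c=robot.camera_model("wrist");w=robot.grab_frame("wrist");h=cv2.cvtColor(w,cv2.COLOR_RGB2HSV);m=cv2.inRange(h,(12,80,50),(35,255,255))
d=np.array([np.cos(np.radians(71.8)),np.sin(np.radians(71.8))])
a,b=[proj(c,[.5882+d[0]*r,.0651+d[1]*r,.0955]) for r in(.021,.047)];print(a,b)
S=[]
for v in range(int(b[1]),int(a[1])):
    x=np.where(m[v,290:345])[0]+290
    if len(x): S.append((v,int(x.min()),int(x.max())))
print(S[::3])
P=np.array([plane(c,(x0+x1)/2,v,.0955)[:2] for v,x0,x1 in S],np.float32);l=cv2.fitLine(P,cv2.DIST_HUBER,0,1e-3,1e-3).ravel();print("tail angle",np.degrees(np.arctan(l[1]/l[0])))
# existing hose tail & block edge in the same view, for relative angle
np.save("w6.npy",w)
g=cv2.cvtColor(w,cv2.COLOR_RGB2HSV);wh=cv2.inRange(g,(0,0,190),(180,35,255))
k=[k for k in cv2.findContours(wh,cv2.RETR_EXTERNAL,cv2.CHAIN_APPROX_NONE)[0] if cv2.contourArea(k)>150]
for q in k:
    x=cv2.boundingRect(q);print("white",x,cv2.contourArea(q))
E
```

```text
21.35 mean [588.052, 65.248, 229.821, 71.667, -0.67, -0.056, -0.138, -0.338, -0.862, -0.038, -0.025, 0.004] 
sd [0.213, 0.035, 0.414, 0.001, 0.773, 0.078, 0.218, 0.172, 0.101, 0.058, 0.018, 0.031] q6 0.41 op 0.0557
(np.float64(319.4759730507032), np.float64(163.67989725763022)) (np.float64(319.42095446199806), np.float64(132.86504317873403))
[(132, 308, 322), (135, 307, 323), (138, 307, 324), (141, 308, 323), (144, 308, 324), (147, 309, 324), (150, 310, 323), (153, 311, 324), (156, 312, 325), (159, 313, 326), (162, 314, 331)]
tail angle 81.34669
white (0, 283, 72, 117) 4260.5
white (296, 130, 52, 96) 1691.5
```

```bash
python3 - <<'E'
from h import *
w=robot.grab_frame("wrist");h=cv2.cvtColor(w,cv2.COLOR_RGB2HSV)
old=np.load("w6.npy");print("diff",np.abs(w.astype(int)-old)[100:240,280:360].mean())
for v in range(92,222,2):
    print(v,"".join("#" if (12<=a<=35 and s>80 and b>50) else ("W" if b>190 and s<40 else ("k" if b<50 else ".")) for a,s,b in h[v,284:366]))
E
```

```text
diff 6.4054464285714285
92 ............................##############........................................
94 ............................##############........................................
96 ...........................################.......................................
98 ...........................################.......................................
100 ............................##############........................................
102 ............................###############.......................................
104 ...........................################.......................................
106 ...........................################.......................................
108 .............................#############........................................
110 .............................#############........................................
112 .........................k...#############........................................
114 ......................kkk.kk.#############........................................
116 ....................k..kkkk..###
[... 3874 characters left out ...]
....
206 .......k....WWWWWWWWWWWWWWW.################WWWWWWWWWWWWWWW.W.W...................
208 .......k....WWWWWWWWWWWWWWWWWWWW#########WWWWWWWWWWWWWWWWWW.WWW...................
210 ............WWWWWWWWWWWWWWWWWWWWWWW###.WWWWWWWWWWWWWWWWWWWW.......................
212 kk...........WWWWWWWWWWWWWWWWWW.........WWWWWWWWWWWWWWWWWWW.......................
214 ............WWWWWWWWWWWWWWWWWW............WWWWWWWWWWWWWWWWW.......................
216 ............WWWWWWWWWWWWWWWWW.............WWWWWWWWWWWWWWWWW.......................
218 ............WWWWWWWWWWWWWWWWWW...........WWWWWWWWWWWWWWWWWW.......................
220 ............WWWWWWWWWWWWWWWWWWW.........WWWWWWWWWWWWWWWWWWW.......................
```

{"api": "servo_tool", "payload": {"targets": [[0,0,0,0,0,0.04,-0.3],[0,0,0,0,0,0.08,-0.3],[0,0,0,0,0,0.105,-0.3],[0,0,0,0,0,0.115,-0.3],[0,0,0,0,0,0.118,-0.3]]}}

```text
time: 21.87
tool_pos: [0.5867, 0.0651, 0.1091]
orientation: [-2.545, -1.837, 0.008]
contact_force: [-0.7, 0.5, -0.5]
opening: 0.0552
gripper_force: 0.0
```

{"api": "servo_tool", "payload": {"targets": [[0,0,0,0,0,0,-0.3],[0,0,0,0,0,0,-0.3]]}}

```text
time: 22.03
tool_pos: [0.5897, 0.0654, 0.1133]
orientation: [2.546, 1.838, 0.003]
contact_force: [0.8, -0.1, 0.8]
opening: 0.0555
gripper_force: 0.0
```

```bash
cat > tail.py <<'E'
from h import *
c=robot.camera_model("wrist");w=robot.grab_frame("wrist");h=cv2.cvtColor(w,cv2.COLOR_RGB2HSV);m=cv2.inRange(h,(12,80,50),(35,255,255))
S=[]
for v in range(161,200):
    x=np.where(m[v,285:355])[0]+285
    S.append((v,int(x.min()),int(x.max())))
print([s for s in S[::3]])
for n,f in(("mid",lambda s:(s[1]+s[2])/2),("left",lambda s:s[1]),("right",lambda s:s[2])):
    P=np.array([plane(c,f(s),s[0],.0955)[:2] for s in S],np.float32);l=cv2.fitLine(P,cv2.DIST_HUBER,0,1e-3,1e-3).ravel();print(n,np.degrees(np.arctan(l[1]/l[0])))
E
python3 tail.py; python3 avg.py 2
```

```text
[(161, 296, 321), (164, 295, 322), (167, 295, 323), (170, 294, 324), (173, 295, 322), (176, 297, 322), (179, 297, 323), (182, 296, 324), (185, 296, 325), (188, 296, 323), (191, 299, 323), (194, 298, 324), (197, 299, 326)]
mid 76.5466
left 77.10945
right 77.57722
22.13 mean [589.912, 65.407, 113.747, 71.665, 2.914, 0.272, -0.242, 0.116, 0.24, 0.001, 0.014, -0.03] 
sd [0.007, 0.007, 0.08, 0.002, 0.143, 0.007, 0.094, 0.277, 0.008, 0.033, 0.015, 0.034] q6 0.41 op 0.0553
```

{"api": "servo_tool", "payload": {"targets": [[0,0,0,0,0,0,-0.3],[0,0,0,0,0,0,-0.3],[0,0,0,0,0,0,-0.3],[0,0,0,0,0,0,-0.3],[0,0,0,0,0,0,-0.3]]}}

```text
time: 22.55
tool_pos: [0.5887, 0.0653, 0.1123]
orientation: [2.547, 1.839, 0.001]
contact_force: [0.8, 0.7, 0.8]
opening: 0.0556
gripper_force: 0.0
```

{"api": "servo_tool", "payload": {"targets": [[0,0,0,0,0,0,-0.3],[0,0,0,0,0,0,-0.3],[0,0,0,0,0,0,-0.3],[0,0,0,0,0,0,-0.3],[0,0,0,0,0,0,-0.3]]}}

```text
time: 22.97
tool_pos: [0.5886, 0.0653, 0.112]
orientation: [-2.547, -1.839, 0.0]
contact_force: [0.9, 0.1, -0.6]
opening: 0.0554
gripper_force: 0.0
```

```bash
python3 tail.py; python3 avg.py 4 .5882 .0652 .111
```

```text
[(161, 298, 323), (164, 297, 324), (167, 297, 326), (170, 296, 326), (173, 297, 324), (176, 299, 325), (179, 299, 325), (182, 298, 326), (185, 298, 327), (188, 298, 325), (191, 301, 325), (194, 300, 326), (197, 301, 328)]
mid 77.17553
left 77.390015
right 76.560196
23.17 mean [588.596, 65.283, 112.042, 71.666, -0.045, -0.015, -0.401, 0.138, 0.263, -0.0, -0.008, -0.016] 
sd [0.014, 0.016, 0.011, 0.001, 0.029, 0.012, 0.161, 0.316, 0.672, 0.017, 0.027, 0.015] q6 0.41 op 0.0554
tool delta mm [-0.2  -0.35  1.04]
```

{"api": "servo_tool", "payload": {"targets": [[0,0,-0.09,-0.0002,-0.0003,0.0005,-0.3],[0,0,-0.093,-0.0002,-0.0003,0.001,-0.3],[0,0,-0.093,-0.0002,-0.0003,0.001,1],[0,0,-0.093,-0.0002,-0.0003,0.001,1],[0,0,-0.093,-0.0002,-0.0003,0.001,1]]}}

```text
time: 23.58
tool_pos: [0.5883, 0.0652, 0.1111]
orientation: [2.46, 1.954, 0.0]
contact_force: [0.3, 1.0, 0.1]
opening: 0.0197
gripper_force: 0.0
```

{"api": "servo_tool", "payload": {"targets": [[0,0,0,0,0,0,1],[0,0,0,0,0,0,1],[0,0,0,0,0,0,1]]}}

```text
time: 23.83
tool_pos: [0.5883, 0.0652, 0.1112]
orientation: [-2.459, -1.955, -0.0]
contact_force: [-0.5, 0.2, 1.9]
opening: 0.0161
gripper_force: 58.7
```

```bash
python3 avg.py 4
```

```text
23.98 mean [588.245, 65.205, 111.151, 76.968, -0.021, 0.06, -0.677, 0.236, 1.81, 0.02, 0.159, -0.152] 
sd [0.009, 0.013, 0.009, 0.007, 0.019, 0.01, 0.701, 0.648, 0.277, 0.013, 0.008, 0.043] q6 0.32 op 0.0164
```

```bash
python3 tail.py; python3 st.py
```

```text
[(161, 307, 332), (164, 306, 333), (167, 305, 334), (170, 305, 334), (173, 286, 333), (176, 307, 332), (179, 306, 332), (182, 306, 333), (185, 306, 334), (188, 307, 333), (191, 308, 331), (194, 309, 332), (197, 309, 333)]
mid 78.488266
left 83.902534
right 76.82056
24.03 pos [0.5883 0.0652 0.1112] yaw 76.98 z [0.     0.0001] F [-0.71  0.1   2.08] T [ 0.008  0.128 -0.166] op 0.0166 58.7 q6 0.32
```

{"api": "servo_tool", "payload": {"targets": [[0,0,0.05,0,0,0.0001,1],[0,0,0.1,0,0,0.0001,1],[0,0,0.14,0,0,0.0002,1],[0,0,0.175,0,0,0.0002,1],[0,0,0.175,0,0,0.0002,1]]}}

```text
time: 24.45
tool_pos: [0.5883, 0.0651, 0.111]
orientation: [2.62, 1.732, -0.0]
contact_force: [-1.2, 0.2, 3.1]
opening: 0.0165
gripper_force: 58.8
```

```bash
python3 avg.py 6
```

```text
24.7 mean [588.34, 65.159, 111.023, 67.022, 0.198, -0.179, -1.077, -0.559, 3.335, -0.053, 0.18, 0.236] 
sd [0.02, 0.012, 0.005, 0.036, 0.026, 0.087, 0.449, 0.557, 0.5, 0.016, 0.017, 0.037] q6 0.49 op 0.0165
```

{"api": "servo_tool", "payload": {"targets": [[0,0,0.006,0,0,0,1],[0,0,0.006,0,0,0,1],[0,0,0.006,0,0,0,1],[0,0,0.006,0,0,0,1]]}}

```text
time: 25.03
tool_pos: [0.5884, 0.0652, 0.111]
orientation: [2.625, 1.726, 0.0]
contact_force: [-1.3, -0.3, 4.0]
opening: 0.0163
gripper_force: 59.0
```

```bash
python3 avg.py 2
```

```text
25.08 mean [588.355, 65.167, 110.976, 66.635, 0.191, -0.044, -0.785, -0.312, 4.327, -0.11, 0.185, 0.274] 
sd [0.001, 0.006, 0.011, 0.001, 0.001, 0.013, 0.478, 0.016, 0.368, 0.017, 0.037, 0.013] q6 0.5 op 0.0163
```

{"api": "servo_tool", "payload": {"targets": [[0,0,0,0,0,0,-0.3],[0,0,0,0,0,0,-0.3],[0,0,0,0,0,0,-0.3],[0,0,-0.04,0,0,0,-0.3],[0,0,-0.085,0,0,0,-0.3]]}}

```text
time: 25.5
tool_pos: [0.5881, 0.0652, 0.1106]
orientation: [-2.548, -1.837, 0.0]
contact_force: [-0.2, 0.4, 0.4]
opening: 0.0557
gripper_force: 0.0
```

{"api": "servo_tool", "payload": {"targets": [[0,0,0,0,0,0,-0.3],[0,0,0,0,0,0,-0.3],[0,0,0,0,0,0,-0.3],[0,0,0,0,0,0,-0.3]]}}

```text
time: 25.83
tool_pos: [0.5882, 0.0652, 0.1108]
orientation: [-2.551, -1.834, 0.0]
contact_force: [1.2, -0.4, 0.8]
opening: 0.0556
gripper_force: 0.0
```

```bash
python3 tail.py;python3 avg.py 2 .5882 .0652 .111
```

```text
[(161, 307, 333), (164, 306, 333), (167, 306, 334), (170, 305, 335), (173, 307, 334), (176, 307, 332), (179, 306, 333), (182, 306, 334), (185, 305, 334), (188, 306, 333), (191, 307, 332), (194, 306, 332), (197, 306, 333)]
mid 70.47697
left 70.57599
right 71.34495
25.93 mean [588.255, 65.201, 110.833, 71.459, -0.026, 0.014, 0.067, -0.255, -0.118, -0.018, 0.017, 0.006] 
sd [0.01, 0.002, 0.0, 0.004, 0.005, 0.003, 0.311, 0.459, 0.131, 0.009, 0.014, 0.01] q6 0.41 op 0.0559
tool delta mm [-0.02 -0.05 -0.17]
```

{"api": "servo_tool", "payload": {"targets": [[0,0,0,0,0,0,-0.3],[0,0,0,0,0,0,-0.3],[0,0,0,0,0,0,-0.3],[0,0,0,0,0,0,-0.3],[0,0,0,0,0,0,-0.3]]}}

```text
time: 26.35
tool_pos: [0.5883, 0.0652, 0.1109]
orientation: [-2.55, -1.835, -0.0]
contact_force: [0.1, -0.8, -0.5]
opening: 0.0557
gripper_force: 0.0
```

```bash
python3 tail.py; python3 tail.py | tail -3
```

```text
[(161, 307, 333), (164, 306, 333), (167, 306, 334), (170, 305, 335), (173, 307, 334), (176, 307, 332), (179, 306, 333), (182, 306, 334), (185, 305, 334), (188, 306, 333), (191, 307, 332), (194, 306, 332), (197, 306, 333)]
mid 70.52905
left 70.17428
right 71.393814
mid 70.52545
left 70.62959
right 71.54304
```

{"api": "servo_tool", "payload": {"targets": [[0,0,0,0,0,-0.01,-0.3],[0,0,0,0,0,-0.04,-0.3],[0,0,0,0,0,-0.07,-0.3],[0,0,0,0,0,-0.1,-0.3],[0,0,0,0,0,-0.13,-0.3]]}}

```text
time: 26.87
tool_pos: [0.588, 0.0652, 0.243]
orientation: [2.55, 1.835, 0.0]
contact_force: [0.3, 0.2, -0.1]
opening: 0.0551
gripper_force: 0.0
```

{"api": "servo_tool", "payload": {"targets": [[0,0,0,0,0,0,-0.3],[0,0,0,0,0,0,-0.3],[0,0,0,0,0,0,-0.3],[0,0,0,0,0,0,-0.3]]}}

```text
time: 27.2
tool_pos: [0.5873, 0.0651, 0.2398]
orientation: [-2.549, -1.835, 0.003]
contact_force: [0.2, 0.1, 0.0]
opening: 0.0556
gripper_force: 0.0
```

```bash
python3 st.py; python3 - <<'E'
from h import *
w=robot.grab_frame("wrist");h=cv2.cvtColor(w,cv2.COLOR_RGB2HSV)
for v in range(100,200,3):
    print(v,"".join("#" if (12<=a<=35 and s>80 and b>50) else ("W" if b>190 and s<40 else ("k" if b<50 else ".")) for a,s,b in h[v,284:366]))
E
```

```text
27.2 pos [0.5873 0.0651 0.2398] yaw 71.49 z [-0.0022 -0.0002] F [0.23 0.1  0.01] T [-0.039 -0.036  0.005] op 0.0556 0.0 q6 0.41
100 ............................##############........................................
103 ............................###############.......................................
106 ............................###############.......................................
109 .............................############.........................................
112 ........................kkkk.############.........................................
115 .....................k..kkk..############.........................................
118 .....................k.kkkkkk############.........................................
121 .......................kkk###################.....................................
124 ..........................##################......................................
127 ..........................##################......................................
130 ..............................##############.WWWWWWWWWWWWWWW......................
133 ...kkk.....
[... 1285 characters left out ...]
....
178 .............###k############.........####################W.W.Wk..................
181 ........k.....##k#############.....######################.W.WWWk..................
184 ........k......#kk#######################################WW.W.....................
187 ........k.......#k#####################################.WWW.WW....................
190 ........k......WWW#k#################################WWWWWW.W.....................
193 ........k....WWWWWWWW#kk###########################WWWWWWWW.WW....................
196 ........k....WWWWWWWWWWWW######################.WWWWWWWWWWW..W....................
199 ........k....WWWWWWWWWWWW######################.WWWWWWWWWWW.WW....................
```

```bash
python3 -c "
from rig import robot
print(robot.finish_job())"
```

```text
the job is handed in; nothing more can be done
None
```

The elbow is screwed in until the ring was clearly stiff, its tail now stands within about 1° of square along the block's +y side, and the job is handed in at about 27 s. It sprang back about 5° on the first release, so I regripped it, turned about 5° past square and let it relax to square.

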